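Clear the potter's bench into the drawer

ROBOT

A 7-joint arm with a two-finger parallel gripper is mounted at the origin on the work surface. World frame = base frame: x ahead of the robot, y to its left, z up, the work surface at z = 0. Lengths are in m, angles in rad, forces in N, time in s.
With the tool pointing down it reaches from about 0.4 to 0.875 m from the base axis. Payload 19.3 kg.
Tool frame: the origin (TCP) lies at the very end of the fingers, on their centre line; the grasp point (between the pads) lies 19 mm behind it; z points along the fingers, y is the line along which they close (so a half turn about z gives the same grasp; the last joint's range is limited). The gripper opens to 85 mm and grips with 20 to 120 N. Pads are 22 mm wide; open, the fingers measure 114 mm over their backs; the gripper's body (76 mm by 85 mm) begins 54 mm behind the grasp point. The pads swing forward as they close: fully open they stand 13 mm farther back than shut.
Start: joints at [-1.234, 0.521, -0.036, 1.599, 0.021, 1.021, -0.113], TCP at [0.247, 0.574, 0.231] pointing down, gripper open.
Joint ranges: [-2.91, 2.91], [-0.3, 2.13], [-1.5, 1.42], [0.17, 2.43], [-1.26, 4.41], [0.16, 1.93], [-2.52, 2.52]. Speed limits (rad/s): [1.89, 1.89, 2.39, 2.39, 3.01, 3.01, 3.01].

INTERFACE

Orientations are given as [roll, pitch, yaw] about the fixed x, y, z axes, in that order (R = Rz(yaw) Ry(pitch) Rx(roll)).
In Python, from workcell import observe, grab_frame, job_done gives the robot as it stands.
- The arm moves only by the tool move_arm, never from a script. Its argument "plan" is a list that holds one entry, the list of rows, each a list of 7 numbers: the shift along the tool's x, y, z each as a share of 0.02 m, from -1 to 1, then the turn, a rotation vector about the tool's x, y, z each as a share of 6 degrees, from -1 to 1, then the opening, from -1 (shut) to 1 (fully open). A call has exactly 10 rows; each row shifts and turns the commanded pose from where the row before left it, along the tool's axes as they then stand; what a row does not reach is not made up. A row lasts 1/10 s, in which the tool goes at most 50 mm and 8.59 degrees, less where a joint would pass 70% of its speed; a pose out of reach is approached as far as the arm can. A call with a number of a shift or a turn outside -1 to 1 is refused whole. A call with a gripper value outside its range is refused whole. The fingers move at their own pace and stop on an object; "grip_force" is the grip in N (left out, the last holds). Time passes only in rows, so rows that do not move let the fingers close, or fill a call up. It gives the time, the measured TCP pose, the force, the opening and the grip force at its end, in the units of the state.
- observe(): the state, without advancing time (a new reading comes with each control period).
- grab_frame(name): name is "side" or "top" or "wrist"; returns a dict with "color" (384x512x3 uint8, red, green, blue), "intrinsics" (3x3 intrinsics, pixels), "k1" (the pictures are not rectified: a ray, as slopes to the right and down, at radius r is drawn at 1 + k1 r^2 times it, then the intrinsics apply), "position" and "orientation" of the camera in the world; the wrist camera has in their place "tool_from_camera" (4x4, takes a point from camera to tool coordinates, whose origin is the TCP and whose axes are the flange's). Camera axes: x right, y down, z forward; pixel columns grow to the right and rows downward; lengths in m; the calibration is good to about 2 mm. A picture is of the moment at which its call begins: read the wrist's pose just before it. There is no depth.
- job_done(): hands the job in; it is judged then, once.
The state is a dict: "clock": time; "qpos": joint angles; "qd": joint speeds; "joint_efforts": joint torques, N m; "position": TCP position; "tool_rot": TCP orientation; "force": force on the tool from outside, world axes, zero at the start; "moment": the same for the moment, N m; "grip_width": finger opening in m; "finger_force": force on a finger pad.
Only numpy, scipy, OpenCV 4.12 (cv2) and the standard library are available. Lean on these libraries where they do the work, as an engineer would, in place of code of your own. Each camera call takes 0.05 s, during which the arm holds its last target. There are 200 camera calls.

TASK

Clear the potter's bench: pull the little cabinet's drawer right out, lay whichever hand tools are lying out (trimming knife, loop tool, clay stamp) in its wider right-hand bay, and stack all the glaze test tiles that are out flat in one neat, square pile, edges flush and long sides together, in the narrower left-hand bay. Then push the drawer fully shut. Leave the pots, mug, bowl, jar, sponge and pestle where they stand.

Things in the scene. Friction and masses are not known exactly. Their poses are not given: they have to be found in the camera images.
- drawer (a joint): how far the drawer stands out of its cabinet, m: 0 shut, 0.19 fully out. It slides out along its -x, towards the robot, with light friction, from a low wooden cabinet fixed to the bench, 240 deep x 370 wide x 100 mm high, whose front edge stands level with the inside of the drawer front when shut. The drawer passes under the cabinet's 12 mm top, 70 mm above the drawer's floor
- pull (a point): centre of the drawer's dark wooden pull, a block 45 (x) x 22 (y) x 26 mm high on the middle of the drawer front, near its top edge; grip it across its 22 mm from above. This point is 40 mm in front of the inner face of the 15 mm thick front panel, 75 mm above the bench; the pull's top is at 88 mm. Its x axis points into the cabinet, y to the left seen from the robot
- tile_bay (a point): point on the floor of the drawer's left, narrower bay (+y side, dark green lining), midway across, 18 mm above the bench, 80 mm behind the inside of the drawer front. Bay 150 mm wide (y), 209 mm long (x from -80 to +129 mm); side walls 52 mm, drawer front 76 mm above its floor. Fully out, the rear 19 mm stay under the cabinet's top. Axes as for the pull; moves with the drawer
- tool_bay (a point): point on the floor of the drawer's right, wider bay (-y side, pale beige lining), midway across, 18 mm above the bench, 80 mm behind the inside of the drawer front. Bay 178 mm wide (y), 209 mm long (x from -80 to +129 mm); walls as for the tile bay. Axes as for the pull; moves with the drawer
- tile0: glaze test tile, fired clay with an off-white face, a flat slab 66 (its x) x 50 (its y) x 12 mm thick; origin at the centre of its underside. Lies flat at the start; either face may end up on top. May be absent (None)
- tile1: glaze test tile, fired clay with a blue face, a flat slab 66 (its x) x 50 (its y) x 12 mm thick; origin at the centre of its underside. Lies flat at the start; either face may end up on top. May be absent (None)
- tile2: glaze test tile, fired clay with a rust-brown face, a flat slab 66 (its x) x 50 (its y) x 12 mm thick; origin at the centre of its underside. Lies flat at the start; either face may end up on top. May be absent (None)
- knife: potter's trimming knife lying flat: dark wooden handle 70 x 18 x 14 mm high, from -40 to +30 mm along its x, then a thin steel blade to +64 mm. Origin on the underside of the handle, nearly under the middle of the handle. Grip across the 18 mm (y). May be absent (None)
- loop_tool: clay loop tool lying flat: pale wooden handle 70 x 18 x 14 mm high, from -40 to +30 mm along its x, then a steel wire loop 24 mm wide to +57 mm. Origin on the underside of the handle, nearly under its middle. Grip across the 18 mm (y). May be absent (None)
- stamp: clay stamp lying flat: wooden handle 68 x 24 x 22 mm high, from -42 to +26 mm along its x, then a terracotta head 26 mm wide to +50 mm. Origin on the underside of the handle, nearly under its middle. Grip across the 24 mm (y). May be absent (None)
- mug: bystander: white mug, 76 mm across, 75 mm high
- bowl: bystander: terracotta bowl, 110 mm across, 50 mm high
- glaze_jar: bystander: amber jar, 56 mm across, 70 mm high
- sponge: bystander: yellow sponge block 70 x 50 x 25 mm
- pestle: bystander: small turned wooden pestle standing up, 40 mm across, 58 mm high
- pinch_pot: bystander: blue pinch pot, 70 mm across, 50 mm high, on top of the cabinet

How it is judged:
By the outcome, as a careful person would: the job done as asked, in the order asked, and still so for the second after the job is handed in, with the robot touching nothing.
Of tile0, tile1, tile2 only 2 to 3 are there at a start; the rules pass over those that are not, and their reading is None.
Of knife, loop_tool, stamp only 2 to 3 are there at a start; the rules pass over those that are not, and their reading is None.
At some moment in a run one of tile0, tile1, tile2, knife, loop_tool, stamp may be knocked a few centimetres aside while the robot is not near it.
Once in a run the grip may slacken for a moment while it holds something.
It also fails if it takes over 210 s, if anything falls off the work surface, if the arm or the gripper's body presses on something with over 40 N, if the wrist force passes 120 N, or if a joint passes its speed limit or range.

## Working session

There is one attempt and no reset: what is moved stays moved. The work goes in short steps, Python scripts to look and compute and a tool call to move; the robot and the scene stay as the last step left them, time stands still between calls to the robot, and variables do not carry over. Pictures are saved under pics/ and viewed, at most 14 in all, crops included, and the job is handed in when it is done.

Besides the shell and the picture viewer there is one more tool, called as name(argument=value, ...) on one line, values as JSON. move_arm: Moves the arm, as the interface text tells. Shift numbers are shares of 0.02 m and turn numbers shares of 6 degrees, none past 1 either way. Its arguments: {"type":"object","properties":{"plan":{"type":"array"},"grip_force":{"type":"number"}},"required":["plan"]}

```bash
mkdir -p pics; ls; python3 - <<'E'
from workcell import observe, grab_frame
import cv2,numpy as np
s=observe();print({k:np.round(v,3).tolist() for k,v in s.items()})
ims=[]
for n in ("top","side"):
    f=grab_frame(n);cv2.imwrite(f"pics/{n}0.png",f["color"][:,:,::-1])
    print(n,f["intrinsics"],f["k1"],f["position"],f["orientation"])
    ims.append(f["color"][:,:,::-1])
f=grab_frame("wrist");print(f["tool_from_camera"],f["intrinsics"],f["k1"])
cv2.imwrite("pics/t0.png",cv2.resize(ims[0],(800,600)));cv2.imwrite("pics/s0.png",cv2.resize(ims[1],(800,600)))
E
```

```text
pics
{'clock': 0.0, 'qpos': [-1.234, 0.522, -0.036, 1.6, 0.021, 1.021, -0.113], 'qd': [0.0, 0.001, -0.0, -0.002, 0.001, -0.0, -0.0], 'joint_efforts': [-0.001, -92.713, 1.979, -36.993, 0.018, 0.008, -0.0], 'position': [0.247, 0.574, 0.231], 'tool_rot': [-3.14, 0.0, 2.735], 'force': [0.186, 0.319, 0.292], 'moment': [-0.015, 0.062, -0.035], 'finger_force': 0.0, 'grip_width': 0.086}
top [[354.14928029   0.         261.48347996]
 [  0.         354.14928029 191.97544966]
 [  0.           0.           1.        ]] 0.02441662407376754 [0.29723432 0.11854841 1.05765129] [-2.91673225  0.00464018 -1.72008619]
side [[416.42395896   0.         252.68150462]
 [  0.         416.42395896 193.62460387]
 [  0.           0.           1.        ]] -0.04442297468063003 [0.29555335 1.26300001 0.76880947] [-2.11479447 -0.01156711 -2.94801143]
[[ 1.05988249e-03 -9.48545821e-01 -3.16638126e-01  7.94900912e-02]
 [ 9.99999330e-01  1.15271618e-03 -1.05869529e-04 -9.30161353e-04]
 [ 4.65415990e-04 -3.16637802e-01  9.48546407e-01 -1.42194819e-01]
 [ 0.00000000e+00  0.00000000e+00  0.00000000e+00  1.00000000e+00]] [[266.20254494   0.         254.07751046]
 [  0.         266.20254494 195.01780786]
 [  0.           0.           1.        ]] 0.017605813565995974
```

View pics/t0.png

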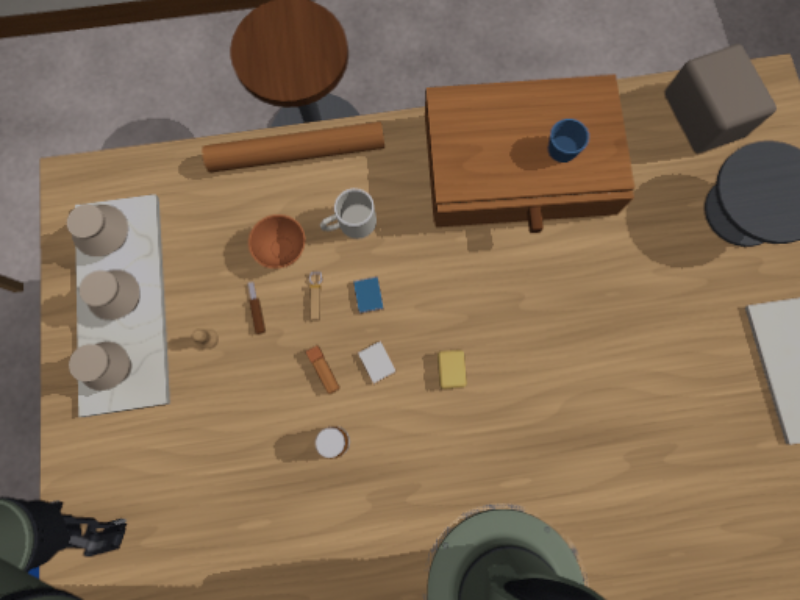

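View pics/s0.png

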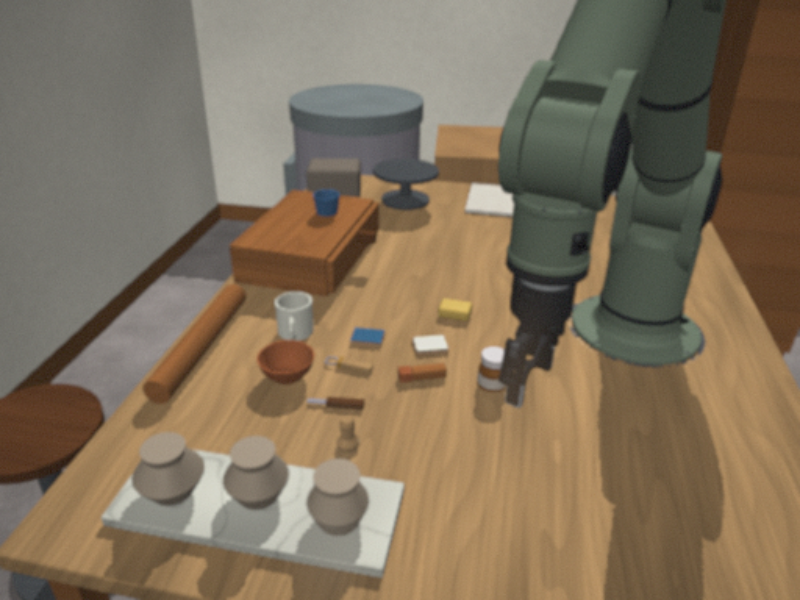

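Top view (800-scale): two tiles are out, blue at (368,295) and white at (377,362). All three tools are out: knife (256,308), loop tool (315,297), stamp (322,370). The pull is at (536,218). Next I'll measure.

```bash
cat > h.py <<'E'
import numpy as np,cv2
from scipy.spatial.transform import Rotation as R
from workcell import observe, grab_frame
def cam(n):
    s=observe(); f=grab_frame(n)
    if n=="wrist":
        T=np.array(f["tool_from_camera"]); Rt=R.from_euler("xyz",s["tool_rot"]).as_matrix()
        f["R"]=Rt@T[:3,:3]; f["p"]=Rt@T[:3,3]+s["position"]
    else:
        f["R"]=R.from_euler("xyz",f["orientation"]).as_matrix(); f["p"]=np.array(f["position"])
    f["bgr"]=np.ascontiguousarray(f["color"][:,:,::-1]); f["hsv"]=cv2.cvtColor(f["bgr"],cv2.COLOR_BGR2HSV)
    return f
def ray(f,px,z):
    K=np.array(f["intrinsics"]); px=np.atleast_2d(px).astype(float)
    d=(px-[K[0,2],K[1,2]])/[K[0,0],K[1,1]]; u=d.copy()
    for _ in range(10): u=d/(1+f["k1"]*(u**2).sum(1,keepdims=True))
    v=np.c_[u,np.ones(len(u))]@f["R"].T
    return (f["p"]+v*((z-f["p"][2])/v[:,2:]))[:,:2]
def rect(f,mask,z):
    "largest blob of mask -> world centre, long side, short side, yaw of long side (deg)"
    cs,_=cv2.findContours(mask.astype(np.uint8),cv2.RETR_EXTERNAL,cv2.CHAIN_APPROX_NONE)
    c=max(cs,key=cv2.contourArea)[:,0,:]
    w=ray(f,c,z); (cx,cy),(a,b),t=cv2.minAreaRect((w*1000).astype(np.float32))
    if a<b: a,b,t=b,a,t+90
    return np.round([cx,cy,a,b,(t+90)%180-90],1), np.round(c.mean(0),1)
def plan(x,y,z,yaw):
    "shift (units of 20 mm) and turn (units of 6 deg) in the present tool frame for a downward tool"
    s=observe(); p=np.array(s["position"]); Rt=R.from_euler("xyz",s["tool_rot"])
    d=Rt.inv().apply(np.array([x,y,z])-p)/0.02
    best=None
    for k in (0,180):
        Rg=R.from_euler("xyz",[np.pi,0,np.radians(yaw+k)])
        v=np.degrees((Rt.inv()*Rg).as_rotvec())/6
        if best is None or np.linalg.norm(v)<np.linalg.norm(best): best=v
    print("pos",np.round(p,4),"rpy",np.round(np.degrees(s["tool_rot"]),1),"w",round(float(s["grip_width"]),4),"q7",round(float(s["qpos"][6]),2),"t",round(float(s["clock"]),1))
    print("shift",np.round(d,2),"turn",np.round(best,2))
E
python3 - <<'E'
from h import *
f=cam("top");h=f["hsv"];H,S,V=[h[...,i].astype(int) for i in range(3)]
roi=np.zeros(H.shape,bool);roi[170:260,150:260]=1
print("blue",rect(f,roi&(H>95)&(H<125)&(S>120),.012))
print("white",rect(f,roi&(S<50)&(V>140),.012))
c=f["bgr"]
a=cv2.resize(c[165:265,145:265],None,fx=5,fy=5,interpolation=cv2.INTER_CUBIC)
b=cv2.resize(c[115:155,265:415],None,fx=2,fy=2,interpolation=cv2.INTER_CUBIC)
cv2.imwrite("pics/crop1.png",a);
for n,p,z in (("cab front corners",[[280,133],[404,121]],.1),("pull",[[342,139]],.088)):print(n,ray(f,p,z))
print("knife",ray(f,[[161,183],[168,212]],.007),"loop",ray(f,[[202,176],[201,204]],.007),"stamp",ray(f,[[199,223],[214,250]],.011))
E
```

```text
blue (array([558.4, 164.9,  58.9,  45.6,   2.7]), array([235.4, 188.3]))
white (array([426.1, 165.5,  64.7,  47.6,  20.4]), array([240.8, 231.3]))
cab front corners [[ 0.67886014  0.01169873]
 [ 0.66071556 -0.34765433]]
pull [[ 0.6380756  -0.16425783]]
knife [[0.60949989 0.38736753]
 [0.51665248 0.37436292]] loop [[0.61283975 0.26099528]
 [0.52612503 0.27377445]] stamp [[0.46897933 0.28541238]
 [0.38353983 0.25073763]]
```

View pics/crop1.png

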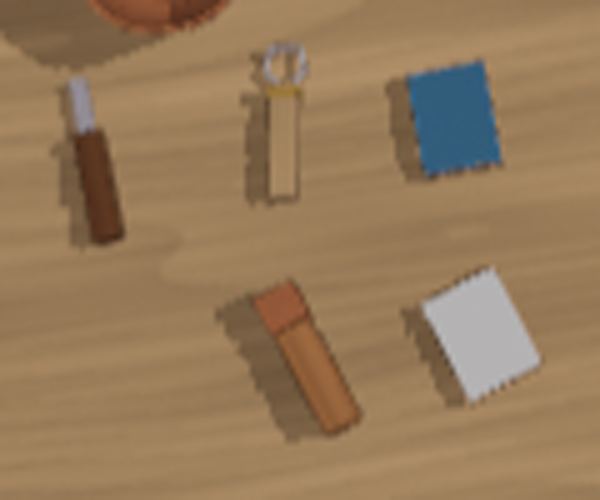

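Crop (5x, origin 145,165): the masks agree with what I see. The blue tile's long side is at about 6 to 10° and the white tile's at about 20°. First I'll go to the drawer pull.

move_arm(plan=[[[-1,-0.88,0,0,0,0,0],[-1,-0.88,0,0,0,0,0],[-1,-0.88,0,0,0,0,0],[-1,-0.88,0,0,0,0,0],[-1,-0.88,0,0,0,0,0],[-1,-0.88,0,0,0,0,0],[-1,-0.88,0,0,0,0,0],[-1,-0.88,0,0,0,0,0],[-1,-0.88,0,0,0,0,0],[-1,-0.88,0,0,0,0,0]]])

```text
clock: 1.2
position: [0.3617, 0.3321, 0.2313]
tool_rot: [-3.142, 0.0, 2.735]
force: [0.6, 0.4, -0.2]
grip_width: 0.0432
finger_force: 0.0
```

move_arm(plan=[[[-1,-0.88,0,0,0,0,0],[-1,-0.88,0,0,0,0,0],[-1,-0.88,0,0,0,0,0],[-1,-0.88,0,0,0,0,0],[-1,-0.88,0,0,0,0,0],[-1,-0.88,0,0,0,0,0],[-1,-0.88,0,0,0,0,0],[-1,-0.88,0,0,0,0,0],[-1,-0.88,0,0,0,0,0],[-1,-0.88,0,0,0,0,0]]])

```text
clock: 2.2
position: [0.4757, 0.0914, 0.2313]
tool_rot: [3.142, -0.0, 2.735]
force: [0.4, 0.2, -0.5]
grip_width: 0.0429
finger_force: 0.0
```

move_arm(plan=[[[-1,-0.88,0,0,0,0,0],[-1,-0.88,0,0,0,0,0],[-1,-0.88,0,0,0,0,0],[-1,-0.88,0,0,0,0,0],[-1,-0.88,0,0,0,-0.5,0],[-1,-0.88,0,0,0,-0.5,0],[-1,-0.88,0,0,0,-0.6,0],[-1,-0.88,0,0,0,-0.6,0],[-1,-0.88,0,0,0,-0.6,0],[-1,-0.88,0,0,0,-0.6,0]]])

```text
clock: 3.2
position: [0.609, -0.1377, 0.2312]
tool_rot: [3.142, -0.0, 3.093]
force: [-0.4, -0.4, 1.0]
grip_width: 0.0432
finger_force: 0.0
```

```bash
python3 - <<'E'
from h import *
plan(.638,-.164,.25,177.1)
f=cam("wrist");cv2.imwrite("pics/w1.png",f["bgr"])
f=cam("top");cv2.imwrite("pics/t1.png",f["bgr"])
E
```

```text
pos [ 0.609  -0.1377  0.2312] rpy [180.   -0.  177.2] w 0.0432 q7 1.71 t 3.2
shift [-1.51 -1.25 -0.94] turn [ 0.   -0.    0.02]
```

View pics/w1.png

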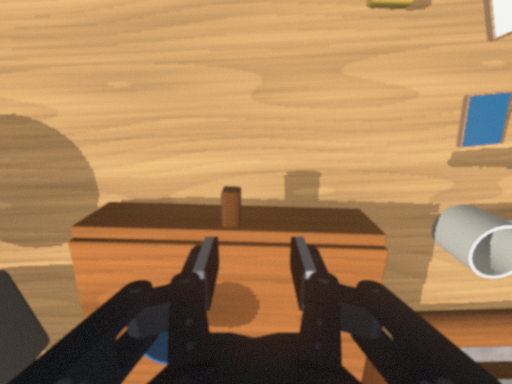

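The wrist view shows the pull at (231,190–227), centred between the fingers. The cabinet's front top edge runs from (72,240) to (386,246).

```bash
python3 - <<'E'
from h import *
f=cam("wrist")
e=ray(f,[[73,241],[385,247]],.1);print(e,np.degrees(np.arctan2(*(e[0]-e[1])))); 
e2=ray(f,[[73,226],[385,233]],.1);print(e2)
print("pull front z88",ray(f,[[222,195],[241,195]],.088),"z62",ray(f,[[222,187],[241,187]],.062))
print("pull root",ray(f,[[222,227],[241,227]],.088))
# colour row profile down the pull
print(f["hsv"][180:250:3,231].tolist())
print(f["hsv"][180:250:3,150].tolist())
E
```

```text
[[ 0.665538   -0.35053562]
 [ 0.69106698  0.00521939]] -175.89549112440184
[[ 0.64704614 -0.34565487]
 [ 0.67316455  0.00340939]]
pull front z88 [[ 0.62285844 -0.17826445]
 [ 0.62392498 -0.15685139]] z62 [[ 0.62110572 -0.18113441]
 [ 0.62225715 -0.15799996]]
pull root [[ 0.66238116 -0.18176027]
 [ 0.66349542 -0.15945853]]
[[17, 122, 223], [17, 122, 222], [16, 134, 131], [15, 147, 87], [13, 155, 120], [12, 159, 136], [13, 166, 134], [12, 161, 133], [13, 165, 130], [13, 164, 131], [12, 171, 130], [13, 173, 128], [12, 164, 134], [12, 165, 130], [12, 171, 127], [13, 171, 122], [14, 175, 105], [13, 167, 183], [13, 166, 198], [13, 168, 196], [13, 171, 160], [13, 167, 104], [13, 166, 187], [13, 166, 204]]
[[16, 123, 219], [16, 125, 214], [16, 126, 213], [16, 126, 210], [16, 123, 211], [16, 124, 207], [16, 123, 193], [16, 127, 148], [14, 154, 93], [14, 156, 93], [15, 163, 91], [14, 161, 90], [14, 155, 92], [12, 163, 91], [13, 167, 90], [12, 149, 96], [13, 165, 151], [13, 167, 194], [13, 169, 199], [13, 167, 196], [13, 164, 101], [13, 165, 147], [13, 169, 198], [13, 170, 205]]
```

move_arm(plan=[[[-0.76,-0.72,0,0,0,0.1,0],[-0.76,-0.72,0,0,0,0.1,0],[0,0,1,0,0,0,0],[0,0,1,0,0,0,0],[0,0,1,0,0,0,0],[0,0,1,0,0,0,0],[0,0,0.5,0,0,0,0],[0,0,0,0,0,0,0],[0,0,0,0,0,0,0],[0,0,0,0,0,0,0]]])

```text
clock: 4.35
position: [0.6378, -0.1671, 0.1424]
tool_rot: [-3.141, 0.001, 3.07]
force: [-0.3, -0.7, 1.0]
grip_width: 0.0426
finger_force: 0.0
```

```bash
python3 - <<'E'
from h import *
plan(.637,-.168,.062,176)
f=cam("wrist");cv2.imwrite("pics/w2.png",f["bgr"])
E
```

```text
pos [ 0.6378 -0.1671  0.1424] rpy [-1.800e+02  1.000e-01  1.759e+02] w 0.0426 q7 1.74 t 4.3
shift [ 0.04 -0.05  4.02] turn [-0.    0.01 -0.02]
```

View pics/w2.png

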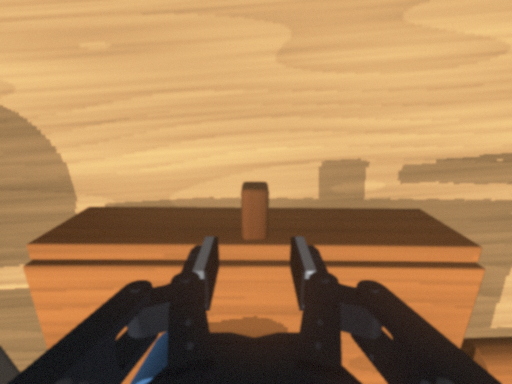

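The pull is at columns 242–269, centred between the fingers. I'll go down, grip and pull.

move_arm(plan=[[[0,0,1,0,0,0,0],[0,0,1,0,0,0,0],[0,0,1,0,0,0,0],[0,0,1,0,0,0,0],[0,0,0,0,0,0,0],[0,0,0,0,0,0,-1],[0,0,0,0,0,0,-1],[0,0,0,0,0,0,-1],[0,0,0,0,0,0,-1],[0,0,0,0,0,0,-1]]], grip_force=60)

```text
clock: 5.4
position: [0.6382, -0.1669, 0.0628]
tool_rot: [3.141, 0.002, 3.07]
force: [-1.0, 3.0, 8.5]
grip_width: 0.021
finger_force: 61.5
```

move_arm(plan=[[[0.5,0,0,0,0,0,-1],[0.8,0,0,0,0,0,-1],[1,0,0,0,0,0,-1],[1,0,0,0,0,0,-1],[1,0,0,0,0,0,-1],[1,0,0,0,0,0,-1],[1,0,0,0,0,0,-1],[1,0,0,0,0,0,-1],[1,0,0,0,0,0,-1],[0.5,0,0,0,0,0,-1]]])

```text
clock: 6.4
position: [0.4618, -0.153, 0.0627]
tool_rot: [3.14, 0.003, 3.071]
force: [3.2, 13.7, 12.0]
grip_width: 0.0209
finger_force: 62.3
```

```bash
python3 - <<'E'
from h import *
plan(.637-.19*np.cos(.07),-.168+.19*np.sin(.07),.062,176)
print(observe()["force"])
E
```

```text
pos [ 0.4618 -0.153   0.0627] rpy [1.799e+02 1.000e-01 1.759e+02] w 0.0209 q7 1.79 t 6.4
shift [ 0.71 -0.14  0.03] turn [ 0.01  0.02 -0.01]
[ 3.24358774 13.7401027  11.99207661]
```

move_arm(plan=[[[0.4,0.06,0,0,0,0,-1],[0.4,0.06,0,0,0,0,-1],[0.1,0,0,0,0,0,-1],[0,0,0,0,0,0,-1],[0,0,0,0,0,0,0],[0,0,0,0,0,0,0],[0,0,-1,0,0,0,0],[0,0,-1,0,0,0,0],[0,0,-1,0,0,0,0],[0,0,-1,0,0,0,0]]])

```text
clock: 7.4
position: [0.4435, -0.1508, 0.1423]
tool_rot: [-3.142, -0.0, 3.07]
force: [0.1, -0.3, 0.2]
grip_width: 0.0428
finger_force: 0.0
```

move_arm(plan=[[[-0.6,0.6,-1,0,0,0,0],[-1,0.6,-1,0,0,0,0],[-1,0.6,-1,0,0,0,0],[-1,0.6,-1,0,0,0,0],[-1,0.6,-1,0,0,0,0.5],[0,0,0,0,0,0,1],[0,0,0,0,0,0,1],[0,0,0,0,0,0,1],[0,0,0,0,0,0,1],[0,0,0,0,0,0,1]]])

```text
clock: 8.4
position: [0.5395, -0.0979, 0.241]
tool_rot: [-3.141, -0.001, 3.069]
force: [0.4, 0.5, -0.1]
grip_width: 0.0853
finger_force: 0.0
```

```bash
python3 - <<'E'
from h import *
plan(.5,.16,.062,176)
f=cam("wrist");cv2.imwrite("pics/w3.png",f["bgr"])
E
```

```text
pos [ 0.5395 -0.0979  0.241 ] rpy [-180.    -0.   175.9] w 0.0853 q7 1.62 t 8.4
shift [ 2.9  12.72  8.95] turn [-0.   -0.01 -0.02]
```

View pics/w3.png

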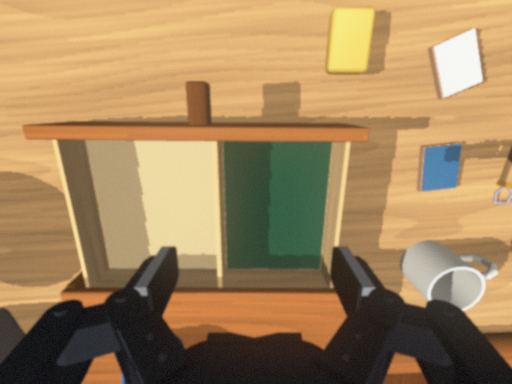

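The drawer is open: beige tool bay at columns 90–220, green tile bay at 225–330. The blue tile is at (441,167) and the white tile at (458,63).

```bash
python3 - <<'E'
from h import *
f=cam("wrist");h=f["hsv"];H,S,V=[h[...,i].astype(int) for i in range(3)]
roi=np.zeros(H.shape,bool);roi[:,400:]=1
print("blue",rect(f,roi&(H>95)&(H<125)&(S>120)&(np.arange(384)[:,None]<230),.012))
print("white",rect(f,roi&(S<50)&(V>140)&(np.arange(384)[:,None]<110),.012))
print("green",rect(f,(H>65)&(H<95)&(S>100),.018))
print("floor: green L/R",ray(f,[[228,200],[330,200]],.018),"beige L at 200",ray(f,[[97,200],[218,200]],.018))
print("front top inner",ray(f,[[60,140],[220,141],[345,141]],.094))
print("front top outer",ray(f,[[25,126],[368,127]],.094))
print("cab edge",ray(f,[[64,291],[330,290]],.1), "pull",ray(f,[[187,82],[210,82]],.088))
E
```

```text
blue (array([561. , 162.5,  58.5,  44.1,   2.9]), array([443.4, 163.1]))
white (array([429.3, 163.7,  64.6,  49.2,  19.4]), array([458.5,  62.7]))
green (array([614.5, -52.5, 137.4,  68.6,  -1.8]), array([291.2, 209.8]))
floor: green L/R [[ 0.58620594 -0.14074366]
 [ 0.59670421  0.00714397]] beige L at 200 [[ 0.57274059 -0.32961804]
 [ 0.58517389 -0.15525183]]
front top inner [[ 0.47998171 -0.30176017]
 [ 0.49257179 -0.13260116]
 [ 0.50217388  0.00085831]]
front top outer [[ 0.46354328 -0.3331246 ]
 [ 0.48936347  0.02429461]]
cab edge [[ 0.66416619 -0.34821859]
 [ 0.68741146 -0.01340183]] pull [[ 0.43190452 -0.1602959 ]
 [ 0.43350675 -0.13689797]]
```

move_arm(plan=[[[0.04,1,0,0,0,0,1],[0.04,1,0,0,0,0,1],[0.04,1,0,0,0,0,1],[0.04,1,0,0,0,0,1],[0.04,1,0,0,0,0,1],[0.04,1,0,0,0,0,1],[0.04,1,0,0,0,0,1],[0.04,1,0,0,0,0,1],[0.04,1,0,0,0,0,1],[0.04,1,0,0,0,0,1]]])

```text
clock: 9.5
position: [0.5463, 0.1033, 0.2412]
tool_rot: [-3.141, -0.0, 3.07]
force: [-0.3, 0.3, 0.9]
grip_width: 0.0854
finger_force: 0.0
```

move_arm(plan=[[[0.04,1,0,0,0,0,1],[0.04,1,0,0,0,0,1],[0.04,1,0,0,0,0,1],[0.04,1,0,0,0,0,1],[0.04,1,0,0,0,0,1],[0.04,1,0,0,0,0,1],[0.04,1,0,0,0,0,1],[0.04,1,0,0,0,0,1],[0.04,1,0,0,0,0,1],[0.04,1,0,0,0,0,1]]])

```text
clock: 10.5
position: [0.5528, 0.304, 0.2413]
tool_rot: [-3.142, -0.0, 3.07]
force: [0.1, -0.3, 0.1]
grip_width: 0.0851
finger_force: 0.0
```

move_arm(plan=[[[0,1,0.5,0,0,0,1],[0,1,0.5,0,0,0,1],[0,1,0.5,0,0,0,1],[0,0.9,0.5,0,0,0,1],[0,0,0,0,0,-1,1],[0,0,0,0,0,-1,0],[0,0,0,0,0,0,0],[0,0,0,0,0,0,0],[0,0,0,0,0,0,0],[0,0,0,0,0,0,0]]])

```text
clock: 11.5
position: [0.5584, 0.3805, 0.2013]
tool_rot: [-3.142, 0.0, -3.006]
force: [0.8, -0.4, 0.2]
grip_width: 0.0427
finger_force: 0.0
```

```bash
python3 - <<'E'
from h import *
plan(.556,.380,.01,-172)
f=cam("wrist");cv2.imwrite("pics/w4.png",f["bgr"])
E
```

```text
pos [0.5584 0.3805 0.2013] rpy [-180.     0.  -172.2] w 0.0427 q7 1.0 t 11.5
shift [ 0.12 -0.01  9.56] turn [-0.    0.   -0.03]
```

View pics/w4.png

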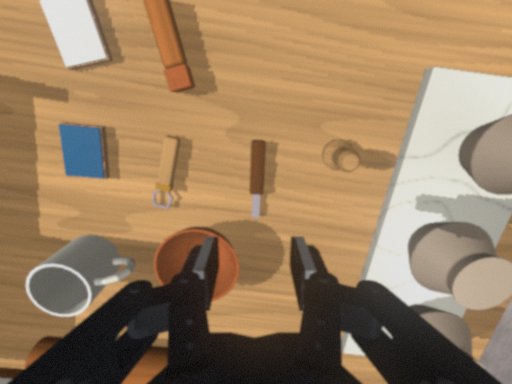

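The wrist view shows the knife from (258,140) to (256,217), loop tool (173,136)–(164,205), stamp (160,0)–(180,90), blue tile (83,152) and white tile (75,33).

```bash
cat >> h.py <<'E'
def axis(f,a,b,z,off):
    "a: handle-end pixel, b: tip pixel -> origin, yaw"
    e,t=ray(f,[a,b],z); u=(t-e)/np.linalg.norm(t-e)
    return np.round(e+off*u,4), round(float(np.degrees(np.arctan2(u[1],u[0]))),1), round(float(np.linalg.norm(t-e)),4)
E
python3 - <<'E'
from h import *
f=cam("wrist");h=f["hsv"];H,S,V=[h[...,i].astype(int) for i in range(3)]
print("knife top",axis(f,(258.5,140),(258,191),.014,.04),"tip",axis(f,(258.5,140),(256,218),.007,.04))
print("loop",axis(f,(173,136),(163.5,188),.014,.04))
m=np.zeros(H.shape,bool);m[100:200,40:120]=1
print("blue",rect(f,m&(H>95)&(H<125)&(S>120),.012))
E
```

```text
knife top (array([0.5569, 0.3836]), 7.6, 0.0652) tip (array([0.5578, 0.383 ]), 6.3, 0.1055)
loop (array([0.5665, 0.2695]), -7.9, 0.0685)
blue (array([562. , 164.2,  60. ,  44.8,   2.5]), array([ 81.8, 150.8]))
```

move_arm(plan=[[[0.1,0.15,1,0,0,0.07,0],[0,0,1,0,0,0,0],[0,0,1,0,0,0,0],[0,0,1,0,0,0,0],[0,0,1,0,0,0,0],[0,0,1,0,0,0,0],[0,0,1,0,0,0,0],[0,0,1,0,0,0,0],[0,0,1,0,0,0,0],[0,0,0.8,0,0,0,0]]])

```text
clock: 12.6
position: [0.5558, 0.383, 0.0041]
tool_rot: [-3.141, -0.0, -3.012]
force: [0.5, 0.2, 0.4]
grip_width: 0.0431
finger_force: 0.0
```

move_arm(plan=[[[0,0,0.1,0,0,0,0],[0,0,0,0,0,0,-1],[0,0,0,0,0,0,-1],[0,0,0,0,0,0,-1],[0,0,0,0,0,0,-1],[0,0,0,0,0,0,-1],[0,0,-0.5,0,0,0,-1],[0,0,-1,0,0,0,-1],[0,0,-1,0,0,0,-1],[0,0,-1,0,0,0,-1]]], grip_force=60)

```text
clock: 13.6
position: [0.5561, 0.3831, 0.0749]
tool_rot: [3.141, 0.0, -3.011]
force: [-0.2, 0.3, -0.5]
grip_width: 0.0163
finger_force: 58.5
```

move_arm(plan=[[[0,0,-1,0,0,0,-1],[0,0,-1,0,0,0,-1],[0.12,-1,-1,0,0,0,-1],[0.12,-1,-1,0,0,0,-1],[0.12,-1,-1,0,0,0,-1],[0.12,-1,-1,0,0,0,-1],[0.12,-1,0,0,0,0,-1],[0.12,-1,0,0,0,0,-1],[0.12,-1,0,0,0,0,-1],[0.12,-1,0,0,0,0,-1]]])

```text
clock: 14.6
position: [0.5573, 0.2203, 0.1926]
tool_rot: [-3.141, -0.001, -3.011]
force: [0.4, 0.2, -1.0]
grip_width: 0.0167
finger_force: 38.8
```

move_arm(plan=[[[0.12,-1,0,0,0,0,-1],[0.12,-1,0,0,0,0,-1],[0.12,-1,0,0,0,0,-1],[0.12,-1,0,0,0,0,-1],[0.12,-1,0,0,0,0,-1],[0.12,-1,0,0,0,0,-1],[0.12,-1,0,0,0,0,-1],[0.12,-1,0,0,0,0,-1],[0.12,-1,0,0,0,0,-1],[0.12,-1,0,0,0,0,-1]]])

```text
clock: 15.6
position: [0.5593, 0.019, 0.1925]
tool_rot: [-3.142, -0.001, -3.011]
force: [0.1, 0.2, -0.2]
grip_width: 0.016
finger_force: 63.6
```

move_arm(plan=[[[0.12,-1,0,0,0,0,-1],[0.12,-1,0,0,0,0,-1],[0.12,-1,0,0,0,0,-1],[0.12,-1,0,0,0,0,-1],[0.12,-1,0,0,0,0,-1],[0.12,-1,0,0,0,0,-1],[0.12,-1,0,0,0,0,-1],[0.12,-1,0,0,0,0,-1],[0.12,-1,0,0,0,1,-1],[0.12,-1,0,0,0,0.93,-1]]])

```text
clock: 16.6
position: [0.5593, -0.1821, 0.1925]
tool_rot: [3.141, -0.001, 3.066]
force: [-0.2, 1.1, -1.2]
grip_width: 0.016
finger_force: 63.6
```

```bash
python3 - <<'E'
from h import *
plan(.566,-.2937,.025,175.9)
print(np.round(observe()["qpos"],3))
f=cam("top");cv2.imwrite("pics/t2.png",cv2.resize(f["bgr"],(800,600)))
E
```

```text
pos [ 0.5593 -0.1821  0.1925] rpy [ 1.800e+02 -1.000e-01  1.756e+02] w 0.016 q7 1.75 t 16.6
shift [-0.77 -5.54  8.37] turn [ 0.   -0.01 -0.04]
[ 0.161  0.509  0.075  1.742 -0.047  0.894  1.751]
```

move_arm(plan=[[[-0.15,-0.93,0,0,0,0,-1],[-0.15,-0.93,0,0,0,0,-1],[-0.15,-0.93,0,0,0,0,-1],[-0.15,-0.93,0,0,0,0,-1],[-0.15,-0.93,0,0,0,0,-1],[0,-0.9,1,0,0,0,-1],[0,0,1,0,0,0,-1],[0,0,1,0,0,0,-1],[0,0,1,0,0,0,-1],[0,0,0,0,0,0,-1]]])

```text
clock: 17.65
position: [0.5656, -0.2925, 0.1107]
tool_rot: [3.14, -0.004, 3.07]
force: [0.1, -0.2, -1.4]
grip_width: 0.0158
finger_force: 63.6
```

```bash
python3 - <<'E'
from h import *
plan(.566,-.2937,.024,175.9)
f=cam("wrist");cv2.imwrite("pics/w5.png",f["bgr"])
E
```

```text
pos [ 0.5656 -0.2925  0.1107] rpy [179.9  -0.2 175.9] w 0.0158 q7 1.94 t 17.6
shift [-0.04 -0.07  4.33] turn [ 0.01 -0.04 -0.  ]
```

View pics/w5.png

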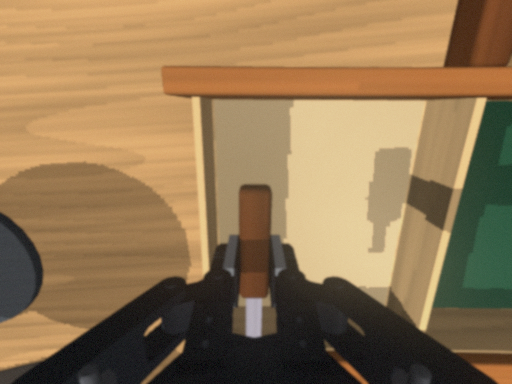

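The knife hangs level over the beige bay, with the side wall at column 205. I'll shift slightly inward and lower it.

move_arm(plan=[[[0,0.2,1,0,0,0,-1],[0,0,1,0,0,0,-1],[0,0,1,0,0,0,-1],[0,0,1,0,0,0,-1],[0,0,0.3,0,0,0,-1],[0,0,0,0,0,0,-1],[0,0,0,0,0,0,-0.3],[0,0,0,0,0,0,-0.3],[0,0,0,0,0,0,-0.3],[0,0,-0.5,0,0,0,-0.3]]])

```text
clock: 18.7
position: [0.567, -0.2883, 0.0372]
tool_rot: [3.141, -0.001, 3.07]
force: [0.4, 0.4, 0.4]
grip_width: 0.0299
finger_force: 0.0
```

move_arm(plan=[[[0,0,-1,0,0,0,-0.3],[0,0,-1,0,0,0,-0.3],[0,0,-1,0,0,0,-0.3],[0,0,-1,0,0,0,0],[0,0.5,-1,0,0,0,0],[0,1,-1,0,0,0,0],[0,1,-1,0,0,0,0],[0,1,-1,0,0,0,0],[0,1,0,0,0,0,0],[0,1,0,0,0,0,0]]])

```text
clock: 19.7
position: [0.5756, -0.1781, 0.1991]
tool_rot: [-3.141, 0.002, 3.07]
force: [0.3, -0.3, 0.2]
grip_width: 0.0424
finger_force: 0.0
```

```bash
python3 - <<'E'
from h import *
plan(.5665,.2695,.2,172.1)
f=cam("wrist");cv2.imwrite("pics/w6.png",f["bgr"])
f=cam("top");m=np.zeros((384,512),bool);m[165:265,145:265]=1
h=f["hsv"];H,S,V=[h[...,i].astype(int) for i in range(3)]
print("blue",rect(f,m&(H>95)&(H<125)&(S>120),.012));print("white",rect(f,m&(S<50)&(V>140)&(np.arange(384)[:,None]>210),.012))
cv2.imwrite("pics/c6.png",np.hstack([cv2.resize(f["bgr"][165:265,145:265],(480,400),interpolation=cv2.INTER_CUBIC),cv2.resize(cv2.imread("pics/w6.png")[0:384,150:400],(260,400))]))
E
```

```text
pos [ 0.5756 -0.1781  0.1991] rpy [-1.800e+02  1.000e-01  1.759e+02] w 0.0424 q7 1.75 t 19.7
shift [ 2.06 22.29 -0.06] turn [-0.    0.02  0.63]
blue (array([558.3, 164.6,  58.8,  45.1,   2.6]), array([235.4, 188.3]))
white (array([425.7, 166.4,  65.1,  47.6,  18.4]), array([240.7, 231.3]))
```

View pics/c6.png

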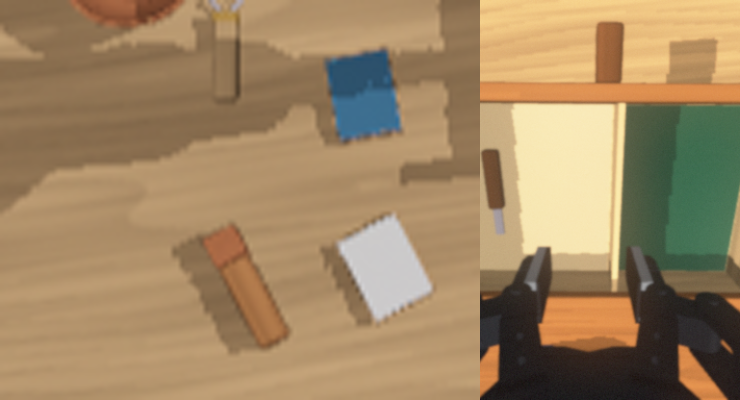

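The knife lies in the beige bay. The top view shows the loop tool was knocked towards the bowl: its handle end is now at about (201,190) in full-frame pixels. I'll go and look at it there.

move_arm(plan=[[[0.02,1,0,0,0,0,0],[0.02,1,0,0,0,0,0],[0.02,1,0,0,0,0,0],[0.02,1,0,0,0,0,0],[0.02,1,0,0,0,0,0],[0.02,1,0,0,0,0,0],[0.02,1,0,0,0,0,0],[0.02,1,0,0,0,0,0],[0.02,1,0,0,0,0,0],[0.02,1,0,0,0,0,0]]])

```text
clock: 20.8
position: [0.5857, 0.0211, 0.1981]
tool_rot: [-3.141, 0.001, 3.069]
force: [-0.4, -0.6, -0.5]
grip_width: 0.0425
finger_force: 0.0
```

move_arm(plan=[[[0.02,1,0,0,0,0,0],[0.02,1,0,0,0,0,0],[0.02,1,0,0,0,0,0],[0.02,1,0,0,0,0,0],[0.02,1,0,0,0,0,0],[0.02,1,0,0,0,0,0],[0.02,1,0,0,0,0,0],[0.02,1,0,0,0,0,0],[0.02,1,0,0,0,0,0],[0.02,0.5,0,0,0,0,0]]])

```text
clock: 21.8
position: [0.5952, 0.2125, 0.1977]
tool_rot: [3.141, 0.0, 3.071]
force: [0.3, -0.3, -0.6]
grip_width: 0.0427
finger_force: 0.0
```

move_arm(plan=[[[0,1,0,0,0,0,0],[0,1,0,0,0,0,0],[0,0.8,0,0,0,0.3,0],[0,0,0,0,0,0.3,0],[0,0,0,0,0,0,0],[0,0,0,0,0,0,0],[0,0,0,0,0,0,0],[0,0,0,0,0,0,0],[0,0,0,0,0,0,0],[0,0,0,0,0,0,0]]])

```text
clock: 22.8
position: [0.5993, 0.2664, 0.1974]
tool_rot: [3.142, 0.0, 3.007]
force: [0.5, -0.2, -0.4]
grip_width: 0.0428
finger_force: 0.0
```

```bash
python3 - <<'E'
from h import *
plan(.611,.265,.2,172.1)
f=cam("wrist");cv2.imwrite("pics/w7.png",f["bgr"])
E
```

```text
pos [0.5993 0.2664 0.1974] rpy [180.    0.  172.3] w 0.0428 q7 0.96 t 22.8
shift [-0.59  0.01 -0.13] turn [0.   0.   0.03]
```

View pics/w7.png

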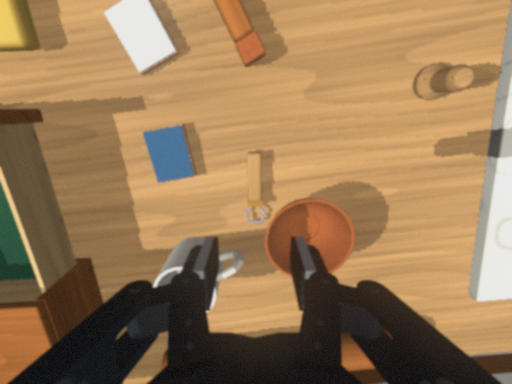

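The loop tool's handle runs from (254,151) to (256,203), with the bowl's rim nearby at (268,235).

```bash
python3 - <<'E'
from h import *
f=cam("wrist");h=f["hsv"];H,S,V=[h[...,i].astype(int) for i in range(3)]
print("loop",axis(f,(254,152),(256,203),.014,.03))
print("stamp",axis(f,(226,0),(254,60),.022,.042))
m=np.zeros(H.shape,bool);m[:200,100:210]=1
print("blue",rect(f,m&(H>95)&(H<125)&(S>120),.012))
print("white",rect(f,m&(S<50)&(V>150),.012))
print("bowl rim",ray(f,[[266,240],[354,240],[310,200]],.05))
E
```

```text
loop (array([0.6025, 0.2656]), -5.4, 0.0664)
stamp (array([0.4563, 0.2754]), 20.0, 0.0606)
blue (array([562. , 163.9,  58.8,  42.8,   2.6]), array([168.3, 153.2]))
white (array([429.9, 165.3,  64.1,  48.6,  19.5]), array([139.9,  31.8]))
bowl rim [[0.67467923 0.26944474]
 [0.68869186 0.37503686]
 [0.63026288 0.32584544]]
```

move_arm(plan=[[[-0.16,0,1,0,0,-0.38,0],[0,0,1,0,0,0,0],[0,0,1,0,0,0,0],[0,0,1,0,0,0,0],[0,0,1,0,0,0,0],[0,0,1,0,0,0,0],[0,0,1,0,0,0,0],[0,0,1,0,0,0,0],[0,0,1,0,0,0,0],[0,0,0.7,0,0,0,0]]])

```text
clock: 23.9
position: [0.602, 0.266, 0.0019]
tool_rot: [-3.141, -0.001, 3.047]
force: [0.4, 0.2, -0.1]
grip_width: 0.0424
finger_force: 0.0
```

move_arm(plan=[[[0,0,0,0,0,0,0],[0,0,0,0,0,0,-1],[0,0,0,0,0,0,-1],[0,0,0,0,0,0,-1],[0,0,0,0,0,0,-1],[0,0,0,0,0,0,-1],[0,0,-0.5,0,0,0,-1],[0,0,-1,0,0,0,-1],[0,0,-1,0,0,0,-1],[0,0,-1,0,0,0,-1]]], grip_force=60)

```text
clock: 24.9
position: [0.6025, 0.2662, 0.075]
tool_rot: [3.141, 0.001, 3.047]
force: [1.1, -1.0, -0.9]
grip_width: 0.0164
finger_force: 58.6
```

```bash
python3 - <<'E'
from h import *
u=np.array([.9974,-.0715]);v=np.array([.0715,.9974])
print(np.array([.5645,-.2414])-.005*u+.050*v)
plan(*(np.array([.5645,-.2414])-.005*u+.050*v),.2,175.9)
E
```

```text
[ 0.563088  -0.1911725]
pos [0.6025 0.2662 0.075 ] rpy [180.    0.  174.6] w 0.0164 q7 0.99 t 24.9
shift [ -0.21 -22.95  -6.26] turn [ 0.    0.   -0.22]
```

move_arm(plan=[[[0,0,-1,0,0,0,-1],[0,0,-1,0,0,0,-1],[0,0,-1,0,0,0,-1],[0,-1,-1,0,0,0,-1],[0,-1,-1,0,0,0,-1],[0,-1,-1,0,0,0,-1],[0,-1,0,0,0,-0.2,-1],[0,-1,0,0,0,0,-1],[0,-1,0,0,0,0,-1],[0,-1,0,0,0,0,-1]]])

```text
clock: 25.9
position: [0.59, 0.1254, 0.1934]
tool_rot: [-3.142, -0.0, 3.067]
force: [-0.1, -0.4, -0.2]
grip_width: 0.016
finger_force: 58.6
```

move_arm(plan=[[[0,-1,0,0,0,0,-1],[0,-1,0,0,0,0,-1],[0,-1,0,0,0,0,-1],[0,-1,0,0,0,0,-1],[0,-1,0,0,0,0,-1],[0,-1,0,0,0,0,-1],[0,-1,0,0,0,0,-1],[0,-1,0,0,0,0,-1],[0,-1,0,0,0,0,-1],[0,-1,0,0,0,0,-1]]])

```text
clock: 26.9
position: [0.5752, -0.0739, 0.1934]
tool_rot: [-3.142, -0.0, 3.067]
force: [0.1, -0.4, -0.8]
grip_width: 0.0161
finger_force: 58.6
```

move_arm(plan=[[[0,-1,0,0,0,0,-1],[0,-1,0,0,0,0,-1],[0,-1,0,0,0,0,-1],[0,-1,0,0,0,0,-1],[0,-1,0,0,0,0,-1],[0,-0.9,1,0,0,0,-1],[0,0,1,0,0,0,-1],[0,0,1,0,0,0,-1],[0,0,1,0,0,0,-1],[0,0,0,0,0,0,-1]]])

```text
clock: 27.9
position: [0.5653, -0.1903, 0.1112]
tool_rot: [3.141, -0.004, 3.067]
force: [-0.7, 0.8, 0.6]
grip_width: 0.0163
finger_force: 58.6
```

```bash
python3 - <<'E'
from h import *
plan(.5631,-.1912,.021,175.9)
f=cam("wrist");cv2.imwrite("pics/w8.png",f["bgr"])
E
```

```text
pos [ 0.5653 -0.1903  0.1112] rpy [180.   -0.2 175.7] w 0.0163 q7 1.77 t 27.9
shift [ 0.09 -0.06  4.51] turn [ 0.01 -0.04 -0.03]
```

View pics/w8.png

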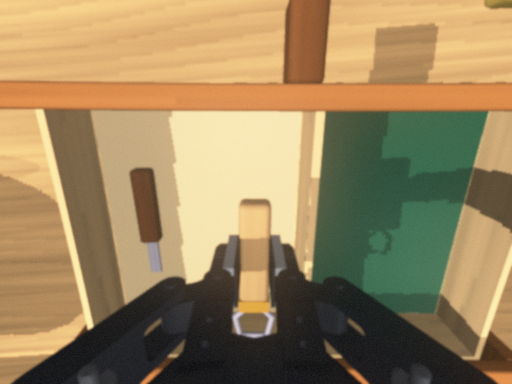

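The loop tool hangs level right of the knife, and the finger clears the divider at column 305. Lowering it now.

move_arm(plan=[[[0,-0.15,1,0,0,0,-1],[0,0,1,0,0,0,-1],[0,0,1,0,0,0,-1],[0,0,1,0,0,0,-1],[0,0,0.4,0,0,0,-1],[0,0,0,0,0,0,-1],[0,0,0,0,0,0,-0.35],[0,0,0,0,0,0,-0.35],[0,0,0,0,0,0,-0.35],[0,0,-0.5,0,0,0,-0.35]]])

```text
clock: 28.95
position: [0.5663, -0.1933, 0.0352]
tool_rot: [3.141, -0.001, 3.068]
force: [-0.8, 0.3, -0.4]
grip_width: 0.0278
finger_force: 0.0
```

move_arm(plan=[[[0,0,-1,0,0,0,-0.35],[0,0,-1,0,0,0,-0.35],[0,0,-1,0,0,0,-0.35],[0,0,-1,0,0,0,0],[0,1,-1,0,0,0,0],[0,1,-1,0,0,0,0],[0,1,-1,0,0,0,0],[0,1,-1,0,0,0,0],[0,1,0,0,0,0,0],[0,1,0,0,0,0,0]]])

```text
clock: 29.95
position: [0.5759, -0.073, 0.1971]
tool_rot: [3.141, 0.002, 3.068]
force: [0.4, -0.0, 0.6]
grip_width: 0.043
finger_force: 0.0
```

```bash
python3 - <<'E'
from h import *
plan(.4225,.267,.2,-158)
f=cam("wrist");cv2.imwrite("pics/w9.png",f["bgr"])
f=cam("top")
print("stamp",axis(f,(214,250),(199,223),.011,.042))
b=np.hstack([cv2.resize(f["bgr"][165:265,145:265],(480,400),interpolation=cv2.INTER_CUBIC),cv2.resize(cv2.imread("pics/w9.png"),(320,240))[:, :] if 0 else cv2.resize(cv2.imread("pics/w9.png")[:,0:400],(320,400))])
cv2.imwrite("pics/c9.png",b)
E
```

```text
pos [ 0.5759 -0.073   0.1971] rpy [1.800e+02 1.000e-01 1.758e+02] w 0.043 q7 1.56 t 29.9
shift [ 8.9  16.39 -0.16] turn [-0.    0.02 -4.37]
stamp (array([0.4225, 0.2665]), 22.1, 0.0922)
```

View pics/c9.png

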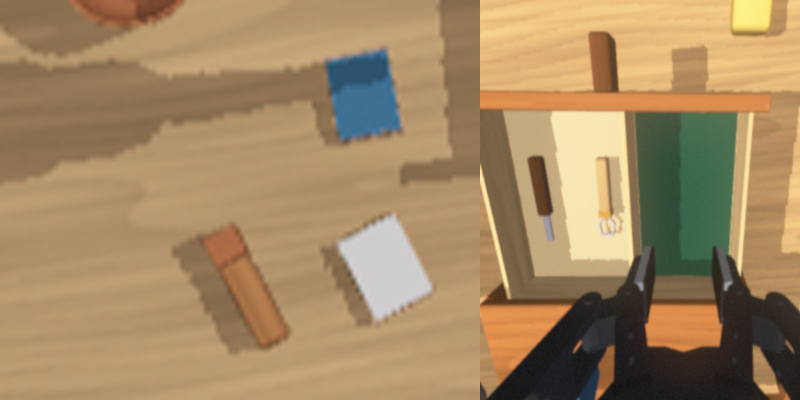

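Both tools lie in the beige bay, well apart. The stamp and tiles haven't moved. Next, the stamp.

move_arm(plan=[[[0.52,0.96,0,0,0,0,0],[0.52,0.96,0,0,0,0,0],[0.52,0.96,0,0,0,0,0],[0.52,0.96,0,0,0,0,0],[0.52,0.96,0,0,0,0,0],[0.52,0.96,0,0,0,0,0],[0.52,0.96,0,0,0,0,0],[0.52,0.96,0,0,0,0,0],[0.52,0.96,0,0,0,0,0],[0.52,0.96,0,0,0,0,0]]])

```text
clock: 31.05
position: [0.4858, 0.1255, 0.196]
tool_rot: [3.142, 0.001, 3.067]
force: [0.2, 0.6, -0.8]
grip_width: 0.043
finger_force: 0.0
```

move_arm(plan=[[[0.52,0.96,0,0,0,0,0],[0.52,0.96,0,0,0,0,0],[0.52,0.96,0,0,0,0,0],[0.52,0.96,0,0,0,0,0],[0.52,0.96,0,0,0,0,0],[0.52,0.96,0,0,0,-1,0.2],[0.52,0.96,0,0,0,-1,0.2],[0,0,0,0,0,-1,0.2],[0,0,0,0,0,-1,0.2],[0,0,0,0,0,0,0.2]]])

```text
clock: 32.05
position: [0.4216, 0.2633, 0.1959]
tool_rot: [-3.142, 0.001, -2.795]
force: [0.0, -0.1, 0.7]
grip_width: 0.0513
finger_force: 0.0
```

```bash
python3 - <<'E'
from h import *
plan(.4225,.2665,.2,-159)
f=cam("wrist");cv2.imwrite("pics/w10.png",f["bgr"]);h=f["hsv"];H,S,V=[h[...,i].astype(int) for i in range(3)]
m=np.zeros(H.shape,bool);m[90:240,190:320]=1
for t in (145,155,165):
  print("stamp",t,rect(f,cv2.morphologyEx((m&(S>t)&(V>90)).astype(np.uint8),cv2.MORPH_OPEN,np.ones((3,3))),.022))
m[:]=0;m[:220,20:250]=1
print("blue",rect(f,m&(H>95)&(H<125)&(S>120),.012))
print("white",rect(f,m&(S<50)&(V>150),.012))
E
```

```text
pos [0.4216 0.2633 0.1959] rpy [-180.     0.  -160.1] w 0.0513 q7 1.18 t 32.0
shift [-0.1   0.14 -0.2 ] turn [-0.    0.01 -0.19]
stamp 145 (array([428.3, 266.8,  91.7,  25.6,  20.8]), array([256.4, 180.9]))
stamp 155 (array([428. , 267.4,  89.1,  23.1,  19.9]), array([256.5, 180.9]))
stamp 165 (array([459.6, 278.8,  20.4,  19. , -70.1]), array([256.9, 206.8]))Traceback (most recent call last):
  File "<stdin>", line 8, in <module>
  File "h.py", line 22, in rect
    c=max(cs,key=cv2.contourArea)[:,0,:]
      ~~~^^^^^^^^^^^^^^^^^^^^^^^^
ValueError: max() iterable argument is empty
```

move_arm(plan=[[[-0.15,0.06,1,0,0,-0.1,0.2],[0,0,1,0,0,0,0.2],[0,0,1,0,0,0,0.2],[0,0,1,0,0,0,0.2],[0,0,1,0,0,0,0.2],[0,0,1,0,0,0,0.2],[0,0,1,0,0,0,0.2],[0,0,1,0,0,0,0.2],[0,0,1,0,0,0,0.2],[0,0,0.5,0,0,0,0.2]]])

```text
clock: 33.1
position: [0.4236, 0.2652, 0.0042]
tool_rot: [-3.141, -0.001, -2.789]
force: [0.3, -1.0, 0.1]
grip_width: 0.0513
finger_force: 0.0
```

move_arm(plan=[[[0,0,0,0,0,0,0.2],[0,0,0,0,0,0,-1],[0,0,0,0,0,0,-1],[0,0,0,0,0,0,-1],[0,0,0,0,0,0,-1],[0,0,0,0,0,0,-1],[0,0,-0.5,0,0,0,-1],[0,0,-1,0,0,0,-1],[0,0,-1,0,0,0,-1],[0,0,-1,0,0,0,-1]]], grip_force=60)

```text
clock: 34.1
position: [0.4239, 0.2659, 0.0772]
tool_rot: [3.141, 0.001, -2.786]
force: [-0.1, -0.6, -1.0]
grip_width: 0.0227
finger_force: 59.0
```

move_arm(plan=[[[0,0,-1,0,0,0,-1],[0,0,-1,0,0,0,-1],[0,0,-1,0,0,0,-1],[0,0,-1,0,0,1,-1],[0,0,-1,0,0,1,-1],[0,0,-1,0,0,1,-1],[0,0,0,0,0,1,-1],[0,0,0,0,0,0.1,-1],[0,0,0,0,0,0,-1],[0,0,0,0,0,0,-1]]])

```text
clock: 35.1
position: [0.4235, 0.2657, 0.1953]
tool_rot: [-3.141, -0.0, 3.07]
force: [-0.0, -0.3, -0.8]
grip_width: 0.0223
finger_force: 58.9
```

```bash
python3 - <<'E'
from h import *
plan(.5645,-.2414,.2,175.9)
E
```

```text
pos [0.4235 0.2657 0.1953] rpy [-180.    -0.   175.9] w 0.0223 q7 0.82 t 35.1
shift [ -8.84 -24.79  -0.23] turn [-0. -0.  0.]
```

move_arm(plan=[[[-0.35,-0.99,0,0,0,0,-1],[-0.35,-0.99,0,0,0,0,-1],[-0.35,-0.99,0,0,0,0,-1],[-0.35,-0.99,0,0,0,0,-1],[-0.35,-0.99,0,0,0,0,-1],[-0.35,-0.99,0,0,0,0,-1],[-0.35,-0.99,0,0,0,0,-1],[-0.35,-0.99,0,0,0,0,-1],[-0.35,-0.99,0,0,0,0,-1],[-0.35,-0.99,0,0,0,0,-1]]])

```text
clock: 36.1
position: [0.4789, 0.0622, 0.1951]
tool_rot: [-3.141, -0.001, 3.07]
force: [0.7, -0.4, 0.5]
grip_width: 0.0225
finger_force: 59.0
```

move_arm(plan=[[[-0.35,-0.99,0,0,0,0,-1],[-0.35,-0.99,0,0,0,0,-1],[-0.35,-0.99,0,0,0,0,-1],[-0.35,-0.99,0,0,0,0,-1],[-0.35,-0.99,0,0,0,0,-1],[-0.35,-0.99,0,0,0,0,-1],[-0.35,-0.99,0,0,0,0,-1],[-0.35,-0.99,0,0,0,0,-1],[-0.35,-0.99,0,0,0,0,-1],[-0.35,-0.99,0,0,0,0,-1]]])

```text
clock: 37.1
position: [0.534, -0.1403, 0.195]
tool_rot: [3.141, -0.001, 3.07]
force: [0.2, 1.8, -1.3]
grip_width: 0.0228
finger_force: 59.0
```

move_arm(plan=[[[-0.35,-0.99,0,0,0,0,-1],[-0.35,-0.99,0,0,0,0,-1],[-0.35,-0.99,0,0,0,0,-1],[-0.35,-0.99,0,0,0,0,-1],[-0.3,-0.99,0,0,0,0,-1],[0,0,1,0,0,0,-1],[0,0,1,0,0,0,-1],[0,0,1,0,0,0,-1],[0,0,1,0,0,0,-1],[0,0,0,0,0,0,-1]]])

```text
clock: 38.1
position: [0.5592, -0.2401, 0.1127]
tool_rot: [3.14, -0.004, 3.069]
force: [-0.5, -0.9, -1.2]
grip_width: 0.0229
finger_force: 59.0
```

```bash
python3 - <<'E'
from h import *
plan(.5645,-.2414,.0235,175.9)
f=cam("wrist");cv2.imwrite("pics/w11.png",f["bgr"]);h=f["hsv"];H,S,V=[h[...,i].astype(int) for i in range(3)]
m=np.zeros(H.shape,bool);m[120:300,90:235]=1
print("knife handle",rect(f,m&(S>130)&(V<130),.032))
# handle columns in a row ahead of the fingers
for r in (200,215,230): print(r,[(c,f["hsv"][r,c].tolist()) for c in range(100,400,12)])
E
```

```text
pos [ 0.5592 -0.2401  0.1127] rpy [179.9  -0.3 175.9] w 0.0229 q7 1.88 t 38.1
shift [-0.29 -0.05  4.46] turn [ 0.01 -0.04 -0.01]
knife handle (array([ 562.5, -289. ,   67. ,   16.1,   -3.3]), array([201.2, 203.9]))
200 [(100, [16, 122, 169]), (112, [17, 122, 228]), (124, [17, 117, 228]), (136, [18, 113, 147]), (148, [18, 107, 124]), (160, [16, 109, 138]), (172, [19, 89, 186]), (184, [18, 90, 184]), (196, [13, 143, 105]), (208, [14, 134, 95]), (220, [18, 89, 187]), (232, [13, 144, 189]), (244, [13, 159, 224]), (256, [14, 161, 209]), (268, [13, 159, 208]), (280, [22, 79, 241]), (292, [22, 78, 241]), (304, [18, 118, 233]), (316, [18, 102, 188]), (328, [19, 88, 196]), (340, [22, 72, 243]), (352, [18, 106, 187]), (364, [17, 114, 105]), (376, [17, 105, 134]), (388, [54, 75, 88])]
215 [(100, [16, 122, 173]), (112, [16, 125, 176]), (124, [17, 119, 232]), (136, [20, 95, 241]), (148, [17, 107, 119]), (160, [18, 107, 114]), (172, [18, 89, 183]), (184, [18, 86, 181]), (196, [13, 141, 101]), (208, [13, 145, 95]), (220, [18, 89, 186]), (232, [14, 131, 194]), (244, [14, 162, 223]), (256, [13, 160, 211]), (268, [13, 165, 206]), (280, [22, 77, 241]), (292, [22, 81, 238]), (304, [18, 115, 233]), (316, [18, 85, 194]), (328, [22, 79, 237]), (340, [22, 71, 243]), (352, [16, 105, 172]), (364, [17, 109, 105]), (376, [17, 106, 200]), (388, [56, 60, 89])]
230 [(100, [16, 124, 177]), (112, [16, 124, 179]), (124, [17, 124, 181]), (136, [23, 88, 248]), (148, [17, 107, 117]), (160, [17, 111, 113]), (172, [18, 85, 183]), (184, [18, 86, 184]), (196, [11, 140, 100]), (208, [13, 140, 95]), (220, [19, 89, 183]), (232, [15, 121, 183]), (244, [14, 166, 223]), (256, [13, 162, 210]), (268, [13, 159, 209]), (280, [22, 79, 240]), (292, [19, 93, 223]), (304, [18, 118, 232]), (316, [18, 89, 197]), (328, [22, 79, 238]), (340, [22, 72, 243]), (352, [17, 104, 110]), (364, [16, 108, 104]), (376, [22, 92, 243]), (388, [56, 65, 90])]
```

move_arm(plan=[[[-0.2,-0.05,1,0,0,0,-1],[0,0,1,0,0,0,-1],[0,0,1,0,0,0,-1],[0,0,1,0,0,0,-1],[0,0,0.4,0,0,0,-1],[0,0,0,0,0,0,-1],[0,0,0,0,0,0,-0.25],[0,0,0,0,0,0,-0.25],[0,0,0,0,0,0,-0.25],[0,0,-0.5,0,0,0,-0.25]]])

```text
clock: 39.15
position: [0.5642, -0.2417, 0.0372]
tool_rot: [3.141, -0.001, 3.068]
force: [0.3, 0.2, -0.2]
grip_width: 0.032
finger_force: 0.0
```

move_arm(plan=[[[0,0,-1,0,0,0,-0.25],[0,0,-1,0,0,0,-0.25],[0,0,-1,0,0,0,-0.25],[0,0,-1,0,0,0,0],[0.2,1,-1,0,0,0,0.6],[0.2,1,-1,0,0,0,0.6],[0.2,1,-1,0,0,0,0.6],[0.2,1,-1,0,0,0,0.6],[0.2,1,0,0,0,0,0.6],[0.2,1,0,0,0,0,0.6]]])

```text
clock: 40.15
position: [0.5497, -0.1197, 0.199]
tool_rot: [-3.142, 0.002, 3.068]
force: [0.6, 0.1, -1.1]
grip_width: 0.0685
finger_force: 0.0
```

```bash
python3 - <<'E'
from h import *
plan(.428,.165,.2,-161)
f=cam("top");h=f["hsv"];H,S,V=[h[...,i].astype(int) for i in range(3)]
m=np.zeros(H.shape,bool);m[165:265,145:265]=1
print("blue",rect(f,m&(H>95)&(H<125)&(S>100),.012));print("white",rect(f,m&(S<50)&(V>140)&(np.arange(384)[:,None]>210),.012))
E
```

```text
pos [ 0.5497 -0.1197  0.199 ] rpy [-1.800e+02  1.000e-01  1.758e+02] w 0.0685 q7 1.67 t 40.1
shift [ 7.12 13.75 -0.06] turn [-0.    0.02 -3.87]
blue (array([558.4, 164.7,  59. ,  46.1,   3. ]), array([235.4, 188.3]))
white (array([425.7, 166.4,  65.1,  47.6,  18.4]), array([240.7, 231.3]))
```

move_arm(plan=[[[0.51,0.98,0,0,0,0,0.6],[0.51,0.98,0,0,0,0,0.6],[0.51,0.98,0,0,0,0,0.6],[0.51,0.98,0,0,0,0,0.6],[0.51,0.98,0,0,0,0,0.6],[0.51,0.98,0,0,0,0,0.6],[0.51,0.98,0,0,0,0,0.6],[0.51,0.98,0,0,0,0,0.6],[0.51,0.98,0,0,0,0,0.6],[0.51,0.98,0,0,0,0,0.6]]])

```text
clock: 41.2
position: [0.462, 0.0832, 0.1982]
tool_rot: [3.141, 0.001, 3.068]
force: [0.5, -0.1, -0.1]
grip_width: 0.0685
finger_force: 0.0
```

move_arm(plan=[[[0.51,0.98,0,0,0,0,0.6],[0.51,0.98,0,0,0,0,0.6],[0.51,0.98,0,0,0,0,0.6],[0.51,0.98,0,0,0,-1,0.6],[0,0,0,0,0,-1,0.6],[0,0,0,0,0,-1,0.6],[0,0,0,0,0,-0.9,0.6],[0,0,0,0,0,0,0.6],[0,0,0,0,0,0,0.6],[0,0,0,0,0,0,0.6]]])

```text
clock: 42.2
position: [0.4275, 0.1636, 0.1976]
tool_rot: [-3.142, 0.0, -2.81]
force: [-0.0, -0.6, -0.6]
grip_width: 0.0684
finger_force: 0.0
```

```bash
python3 - <<'E'
from h import *
f=cam("wrist");cv2.imwrite("pics/w12.png",f["bgr"]);h=f["hsv"];H,S,V=[h[...,i].astype(int) for i in range(3)]
m=np.zeros(H.shape,bool);m[90:230,200:320]=1
r=rect(f,m&(S<50)&(V>150),.012);print("white",r)
plan(r[0][0]/1000,r[0][1]/1000,.001,r[0][4]+180)
E
```

```text
white (array([429.2, 164.6,  64.1,  48.1,  20.5]), array([256.1, 173.7]))
pos [0.4274 0.1637 0.1975] rpy [-180.     0.  -160.9] w 0.0683 q7 1.38 t 42.2
shift [-0.1   0.02  9.82] turn [-0.    0.   -0.24]
```

move_arm(plan=[[[-0.1,0,1,0,0,-0.24,0.6],[0,0,1,0,0,0,0.6],[0,0,1,0,0,0,0.6],[0,0,1,0,0,0,0.6],[0,0,1,0,0,0,0.6],[0,0,1,0,0,0,0.6],[0,0,1,0,0,0,0.6],[0,0,1,0,0,0,0.6],[0,0,1,0,0,0,0.6],[0,0,0.8,0,0,0,0.6]]])

```text
clock: 43.25
position: [0.4292, 0.1643, 0.0003]
tool_rot: [-3.141, -0.0, -2.783]
force: [0.4, 0.1, 0.2]
grip_width: 0.0684
finger_force: 0.0
```

move_arm(plan=[[[0,0,0,0,0,0,0.6],[0,0,0,0,0,0,-1],[0,0,0,0,0,0,-1],[0,0,0,0,0,0,-1],[0,0,0,0,0,0,-1],[0,0,0,0,0,0,-1],[0,0,-0.5,0,0,0,-1],[0,0,-1,0,0,0,-1],[0,0,-1,0,0,0,-1],[0,0,-1,0,0,0,-1]]], grip_force=60)

```text
clock: 44.25
position: [0.4294, 0.1643, 0.073]
tool_rot: [-3.142, 0.001, -2.782]
force: [0.1, -0.6, -0.9]
grip_width: 0.0482
finger_force: 62.1
```

move_arm(plan=[[[0,0,-1,0,0,0,-1],[0,0,-1,0,0,0,-1],[0,0,-1,0,0,0,-1],[0,0,-1,0,0,1,-1],[0,0,-1,0,0,1,-1],[0,0,-1,0,0,1,-1],[0,0,0,0,0,1,-1],[0,0,0,0,0,0.1,-1],[0,0,0,0,0,0,-1],[0,0,0,0,0,0,-1]]])

```text
clock: 45.25
position: [0.429, 0.1643, 0.1913]
tool_rot: [-3.141, -0.0, 3.074]
force: [1.2, 0.4, -1.4]
grip_width: 0.0478
finger_force: 62.1
```

```bash
python3 - <<'E'
from h import *
plan(.583,-.0662,.2,175.9)
E
```

```text
pos [0.429  0.1643 0.1913] rpy [-180.    -0.   176.2] w 0.0478 q7 1.03 t 45.2
shift [ -8.45 -10.98  -0.44] turn [-0.   -0.    0.04]
```

move_arm(plan=[[[-0.77,-1,0,0,0,0.04,-1],[-0.77,-1,0,0,0,0,-1],[-0.77,-1,0,0,0,0,-1],[-0.77,-1,0,0,0,0,-1],[-0.77,-1,0,0,0,0,-1],[-0.77,-1,0,0,0,0,-1],[-0.77,-1,0,0,0,0,-1],[-0.77,-1,0,0,0,0,-1],[-0.77,-1,0,0,0,0,-1],[-0.77,-1,0,0,0,0,-1]]])

```text
clock: 46.25
position: [0.5684, -0.0474, 0.1909]
tool_rot: [3.142, -0.001, 3.07]
force: [0.4, 0.5, -0.8]
grip_width: 0.0478
finger_force: 62.1
```

move_arm(plan=[[[-0.77,-1,0,0,0,0,-1],[0,0,1,0,0,0,-1],[0,0,1,0,0,0,-1],[0,0,1,0,0,0,-1],[0,0,1,0,0,0,-1],[0,0,0,0,0,0,-1],[0,0,0,0,0,0,-1],[0,0,0,0,0,0,-1],[0,0,0,0,0,0,-1],[0,0,0,0,0,0,-1]]])

```text
clock: 47.25
position: [0.5824, -0.0675, 0.112]
tool_rot: [3.142, 0.001, 3.068]
force: [0.5, -0.4, -0.5]
grip_width: 0.0481
finger_force: 62.1
```

```bash
python3 - <<'E'
from h import *
plan(.583,-.0662,.0195,175.9)
f=cam("wrist");cv2.imwrite("pics/w13.png",f["bgr"])
E
```

```text
pos [ 0.5824 -0.0675  0.112 ] rpy [1.800e+02 1.000e-01 1.758e+02] w 0.0481 q7 1.58 t 47.2
shift [-0.02  0.07  4.63] turn [ 0.    0.01 -0.02]
```

View pics/w13.png

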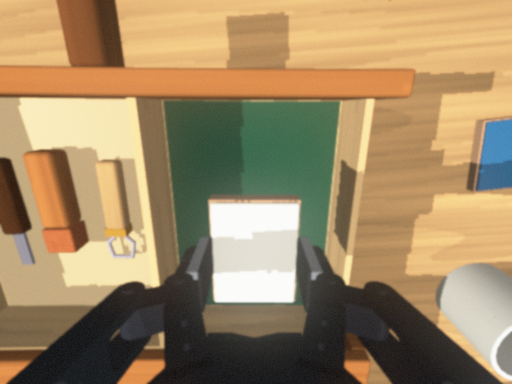

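The white tile is level and square over the green bay, and all three tools lie apart in the beige bay. Setting the tile down.

move_arm(plan=[[[0,0.07,1,0,0,0,-1],[0,0,1,0,0,0,-1],[0,0,1,0,0,0,-1],[0,0,1,0,0,0,-1],[0,0,0.6,0,0,0,-1],[0,0,0,0,0,0,-1],[0,0,0,0,0,0,0.5],[0,0,0,0,0,0,0.5],[0,0,0,0,0,0,0.5],[0,0,-0.5,0,0,0,0.5]]])

```text
clock: 48.3
position: [0.5816, -0.066, 0.029]
tool_rot: [-3.142, -0.001, 3.068]
force: [0.6, 0.3, 1.1]
grip_width: 0.0637
finger_force: 0.0
```

move_arm(plan=[[[0,0,-1,0,0,0,0.5],[0,0,-1,0,0,0,0.5],[0,0,-1,0,0,0,0.5],[0,0,-1,0,0,0,0.5],[0,0,-1,0,0,0,0.6],[0,0,-1,0,0,0,0.6],[0,0,-1,0,0,0,0.6],[0,0,-1,0,0,0,0.6],[0,0,-0.5,0,0,0,0.6],[0,0,0,0,0,0,0.6]]])

```text
clock: 49.3
position: [0.5827, -0.0662, 0.2009]
tool_rot: [3.141, 0.002, 3.068]
force: [0.4, 0.4, -0.5]
grip_width: 0.0681
finger_force: 0.0
```

```bash
python3 - <<'E'
from h import *
f=cam("wrist");h=f["hsv"];H,S,V=[h[...,i].astype(int) for i in range(3)]
cv2.imwrite("pics/w14.png",f["bgr"])
m=np.zeros(H.shape,bool);m[120:330,215:300]=1
print("white in bay",rect(f,m&(S<60)&(V>140),.030))
m[:]=0;m[:260,330:]=1
print("blue",rect(f,m&(H>95)&(H<125)&(S>110),.012))
plan(.561,.164,.2,182.7)
f=cam("top");h=f["hsv"];H,S,V=[h[...,i].astype(int) for i in range(3)]
m[:]=0;m[165:265,145:265]=1
print("blue",rect(f,m&(H>95)&(H<125)&(S>100),.012))
E
```

```text
white in bay (array([582.5, -67.9,  65.9,  51. ,  -4.2]), array([253.8, 174.5]))
blue (array([561.1, 162.4,  59.5,  45.7,   3. ]), array([440.5, 142. ]))
pos [ 0.5823 -0.066   0.1996] rpy [180.    0.  175.8] w 0.0681 q7 1.57 t 49.4
shift [ 1.91 11.39 -0.02] turn [ 0.    0.01 -1.15]
blue (array([558.3, 164.6,  59. ,  46. ,   2.7]), array([235.4, 188.3]))
```

move_arm(plan=[[[0.17,1,0,0,0,0,0.6],[0.17,1,0,0,0,0,0.6],[0.17,1,0,0,0,0,0.6],[0.17,1,0,0,0,0,0.6],[0.17,1,0,0,0,0,0.6],[0.17,1,0,0,0,0,0.6],[0.17,1,0,0,0,0,0.6],[0.17,1,0,0,0,0,0.6],[0.17,1,0,0,0,0,0.6],[0.17,1,0,0,0,0,0.6]]])

```text
clock: 50.4
position: [0.5624, 0.1365, 0.1981]
tool_rot: [-3.141, -0.002, 3.068]
force: [1.1, -0.5, -0.0]
grip_width: 0.0679
finger_force: 0.0
```

move_arm(plan=[[[0.17,1,0,0,0,-0.6,0.6],[0,0.39,0,0,0,-0.55,0.6],[0,0,0,0,0,0,0.6],[0,0,0,0,0,0,0.6],[0,0,0,0,0,0,0.6],[0,0,0,0,0,0,0.6],[0,0,0,0,0,0,0.6],[0,0,0,0,0,0,0.6],[0,0,0,0,0,0,0.6],[0,0,0,0,0,0,0.6]]])

```text
clock: 51.4
position: [0.5612, 0.1638, 0.1993]
tool_rot: [-3.142, 0.0, -3.095]
force: [-0.6, 0.2, -0.3]
grip_width: 0.0685
finger_force: 0.0
```

```bash
python3 - <<'E'
from h import *
f=cam("wrist");cv2.imwrite("pics/w15.png",f["bgr"]);h=f["hsv"];H,S,V=[h[...,i].astype(int) for i in range(3)]
m=np.zeros(H.shape,bool);m[90:230,190:320]=1
for t in (60,90,120): print("blue",rect(f,m&(H>90)&(H<130)&(S>t),.012))
r=rect(f,m&(H>90)&(H<130)&(S>90),.012)
plan(r[0][0]/1000,r[0][1]/1000,.0,r[0][4]+180)
E
```

```text
blue (array([561.1, 163.4,  59.8,  45.8,   2.7]), array([255.1, 172.1]))
blue (array([561.7, 163.6,  58.8,  44.1,   2.4]), array([255.1, 172.2]))
blue (array([561.7, 163.3,  56. ,  41.3,   2.7]), array([254.4, 171. ]))
pos [0.5612 0.1639 0.1993] rpy [-180.     0.  -177.3] w 0.0685 q7 1.26 t 51.5
shift [-0.02 -0.01  9.97] turn [-0.    0.    0.04]
```

move_arm(plan=[[[0,0,1,0,0,0,0.6],[0,0,1,0,0,0,0.6],[0,0,1,0,0,0,0.6],[0,0,1,0,0,0,0.6],[0,0,1,0,0,0,0.6],[0,0,1,0,0,0,0.6],[0,0,1,0,0,0,0.6],[0,0,1,0,0,0,0.6],[0,0,1,0,0,0,0.6],[0,0,0.9,0,0,0,0.6]]])

```text
clock: 52.45
position: [0.5611, 0.1639, 0.0003]
tool_rot: [-3.142, -0.0, -3.095]
force: [-1.0, 1.5, 1.2]
grip_width: 0.0687
finger_force: 0.0
```

move_arm(plan=[[[0,0,0,0,0,0,0.6],[0,0,0,0,0,0,-1],[0,0,0,0,0,0,-1],[0,0,0,0,0,0,-1],[0,0,0,0,0,0,-1],[0,0,0,0,0,0,-1],[0,0,-0.5,0,0,0,-1],[0,0,-1,0,0,0,-1],[0,0,-1,0,0,0,-1],[0,0,-1,0,0,0,-1]]], grip_force=60)

```text
clock: 53.45
position: [0.5614, 0.1639, 0.073]
tool_rot: [3.141, 0.001, -3.095]
force: [0.2, -0.5, -1.1]
grip_width: 0.0477
finger_force: 62.0
```

move_arm(plan=[[[0,0,-1,0,0,0,-1],[0,0,-1,0,0,0,-1],[0,0,-1,0,0,0,-1],[0,0,-1,0,0,0.6,-1],[0,0,-1,0,0,0.5,-1],[0,0,-1,0,0,0,-1],[0,0,0,0,0,0,-1],[0,0,0,0,0,0,-1],[0,0,0,0,0,0,-1],[0,0,0,0,0,0,-1]]])

```text
clock: 54.45
position: [0.5608, 0.1637, 0.1906]
tool_rot: [-3.141, -0.001, 3.073]
force: [0.0, 0.7, -1.6]
grip_width: 0.0481
finger_force: 62.0
```

```bash
python3 - <<'E'
from h import *
plan(.5827,-.0665,.2,175.8)
f=cam("wrist");cv2.imwrite("pics/w16.png",f["bgr"]);h=f["hsv"];H,S,V=[h[...,i].astype(int) for i in range(3)]
# tile in hand: its underside sits about where the table was at the grasp
z=observe()["position"][2]
m=np.zeros(H.shape,bool);m[90:330,190:320]=1
r=rect(f,m&(H>90)&(H<130)&(S>60),z+.012);print(r)
E
```

```text
pos [0.5608 0.1637 0.1906] rpy [-1.800e+02 -1.000e-01  1.761e+02] w 0.0481 q7 1.17 t 54.5
shift [ -1.88 -11.41  -0.46] turn [-0.01 -0.01  0.05]
(array([559.5, 162.3,  61.8,  47.8,  -3.8]), array([254. , 250.6]))
```

move_arm(plan=[[[-0.16,-1,0,0,0,0.05,-1],[-0.16,-1,0,0,0,0,-1],[-0.16,-1,0,0,0,0,-1],[-0.16,-1,0,0,0,0,-1],[-0.16,-1,0,0,0,0,-1],[-0.16,-1,0,0,0,0,-1],[-0.16,-1,0,0,0,0,-1],[-0.16,-1,0,0,0,0,-1],[-0.16,-1,0,0,0,0,-1],[-0.16,-1,0,0,0,0,-1]]])

```text
clock: 55.5
position: [0.5783, -0.0388, 0.1908]
tool_rot: [-3.141, -0.001, 3.068]
force: [0.3, 0.6, -1.5]
grip_width: 0.0481
finger_force: 62.0
```

move_arm(plan=[[[-0.16,-1,0,0,0,0,-1],[0,-0.4,1,0,0,0,-1],[0,0,1,0,0,0,-1],[0,0,1,0,0,0,-1],[0,0,1,0,0,0,-1],[0,0,1,0,0,0,-1],[0,0,0,0,0,0,-1],[0,0,0,0,0,0,-1],[0,0,0,0,0,0,-1],[0,0,0,0,0,0,-1]]])

```text
clock: 56.5
position: [0.5801, -0.0661, 0.0923]
tool_rot: [3.142, 0.001, 3.068]
force: [-0.2, -0.1, 0.4]
grip_width: 0.048
finger_force: 62.1
```

```bash
python3 - <<'E'
from h import *
plan(.582,-.0662,.032,175.8)
E
```

```text
pos [ 0.5801 -0.0661  0.0923] rpy [1.800e+02 1.000e-01 1.758e+02] w 0.048 q7 1.59 t 56.5
shift [-0.09  0.    3.01] turn [ 0.    0.01 -0.01]
```

move_arm(plan=[[[-0.09,0,1,0,0,0,-1],[0,0,1,0,0,0,-1],[0,0,0.8,0,0,0,-1],[0,0,0.2,0,0,0,-1],[0,0,0.05,0,0,0,-1],[0,0,0,0,0,0,-1],[0,0,0,0,0,0,-1],[0,0,0,0,0,0,0.5],[0,0,0,0,0,0,0.5],[0,0,0,0,0,0,0.5]]])

```text
clock: 57.5
position: [0.5814, -0.0662, 0.0304]
tool_rot: [-3.142, -0.0, 3.068]
force: [-0.8, -0.8, 0.3]
grip_width: 0.0641
finger_force: 0.0
```

move_arm(plan=[[[0,0,-1,0,0,0,0.6],[0,0,-1,0,0,0,0.6],[0,0,-1,0,0,0,0.6],[0,0,-1,0,0,0,0.6],[0,0,-1,0,0,0,0.6],[0,0,-1,0,0,0,0.6],[0,0,-1,0,0,0,0.6],[0,0,-1,0,0,0,0.6],[0,0,0,0,0,0,0.6],[0,0,0,0,0,0,0.6]]])

```text
clock: 58.5
position: [0.5813, -0.0662, 0.1902]
tool_rot: [3.142, 0.0, 3.068]
force: [-0.6, 0.2, -0.4]
grip_width: 0.0687
finger_force: 0.0
```

```bash
python3 - <<'E'
from h import *
plan(.582,-.0662,.2,175.8)
f=cam("wrist");cv2.imwrite("pics/w17.png",f["bgr"]);h=f["hsv"];H,S,V=[h[...,i].astype(int) for i in range(3)]
m=np.zeros(H.shape,bool);m[100:330,190:310]=1
print("blue",rect(f,m&(H>97)&(H<130)&(S>60),.042))
w=m&(S<60)&(V>130);print("white px visible",w.sum())
E
```

```text
pos [ 0.5813 -0.0662  0.1902] rpy [180.    0.  175.8] w 0.0687 q7 1.57 t 58.5
shift [-0.03  0.   -0.49] turn [ 0.  0. -0.]
blue (array([584.3, -67.8,  62.3,  48.5,  -4.2]), array([254.2, 182.2]))
white px visible 128
```

Blue sits about 2 mm off white along x. I'll square the pile by squeezing it lightly along its long axis.

move_arm(plan=[[[0,0,0,0,0,1,1],[0,0,0,0,0,1,1],[0,0,0,0,0,1,1],[0,0,0,0,0,1,1],[0,0,0,0,0,1,1],[0,0,0,0,0,1,1],[0,0,0,0,0,1,1],[0,0,0,0,0,1,1],[0,0,0,0,0,1,1],[0,0,0,0,0,1,1]]], grip_force=20)

```text
clock: 59.55
position: [0.5809, -0.0662, 0.1893]
tool_rot: [-3.14, -0.0, 2.016]
force: [0.5, 1.0, 1.0]
grip_width: 0.0854
finger_force: 0.0
```

move_arm(plan=[[[0,0,0,0,0,1,1],[0,0,0,0,0,1,1],[0,0,0,0,0,1,1],[0,0,0,0,0,1,1],[0,0,0,0,0,1,1],[0,0,0,0,0,0,1],[0,0,0,0,0,0,1],[0,0,0,0,0,0,1],[0,0,0,0,0,0,1],[0,0,0,0,0,0,1]]])

```text
clock: 60.55
position: [0.5813, -0.0663, 0.1903]
tool_rot: [-3.142, -0.0, 1.498]
force: [0.5, -0.8, 0.7]
grip_width: 0.0855
finger_force: 0.0
```

```bash
python3 - <<'E'
from h import *
plan(.5822,-.0662,.014,85.8)
f=cam("wrist");cv2.imwrite("pics/w18.png",f["bgr"]);h=f["hsv"];H,S,V=[h[...,i].astype(int) for i in range(3)]
m=np.zeros(H.shape,bool);m[100:280,180:330]=1
print("blue",rect(f,m&(H>97)&(H<130)&(S>60),.042))
E
```

```text
pos [ 0.5813 -0.0663  0.1903] rpy [-180.    -0.    85.8] w 0.0855 q7 0.26 t 60.5
shift [0.01 0.04 8.81] turn [-0. -0.  0.]
blue (array([584.3, -68.2,  63. ,  48.1,  -4.2]), array([255.3, 180.9]))
```

move_arm(plan=[[[0,0.12,1,0,0,0,1],[0,0,1,0,0,0,1],[0,0,1,0,0,0,1],[0,0,1,0,0,0,1],[0,0,1,0,0,0,1],[0,0,1,0,0,0,1],[0,0,1,0,0,0,1],[0,0,1,0,0,0,1],[0,0,0.7,0,0,0,1],[0,0,0,0,0,0,1]]])

```text
clock: 61.6
position: [0.5829, -0.0664, 0.0148]
tool_rot: [-3.139, 0.0, 1.497]
force: [-1.2, -0.2, 0.4]
grip_width: 0.0854
finger_force: 0.0
```

move_arm(plan=[[[0,0,0.1,0,0,0,1],[0,0,0,0,0,0,0.8],[0,0,0,0,0,0,0.7],[0,0,0,0,0,0,0.6],[0,0,0,0,0,0,0.5],[0,0,0,0,0,0,0.4],[0,0,0,0,0,0,0.4],[0,0,0,0,0,0,0.4],[0,0,0,0,0,0,1],[0,0,0,0,0,0,1]]], grip_force=20)

```text
clock: 62.6
position: [0.5838, -0.0664, 0.0144]
tool_rot: [3.141, -0.0, 1.497]
force: [-0.1, -0.1, -0.6]
grip_width: 0.0852
finger_force: 0.0
```

move_arm(plan=[[[0,0,0,0,0,0,1],[0,0,0,0,0,0,1],[0,0,-1,0,0,0,1],[0,0,-1,0,0,0,1],[0,0,-1,0,0,0,1],[0,0,-1,0,0,0,1],[0,0,-1,0,0,0,1],[0,0,-1,0,0,0,1],[0,0,-1,0,0,0,1],[0,0,-1,0,0,0,1]]])

```text
clock: 63.6
position: [0.5836, -0.0664, 0.1751]
tool_rot: [-3.141, 0.0, 1.497]
force: [-0.3, -0.5, 1.1]
grip_width: 0.0851
finger_force: 0.0
```

```bash
python3 - <<'E'
from h import *
plan(.5838,-.0662,.2,175.8)
f=cam("wrist");cv2.imwrite("pics/w19.png",f["bgr"]);h=f["hsv"];H,S,V=[h[...,i].astype(int) for i in range(3)]
m=np.zeros(H.shape,bool);m[100:330,180:330]=1
print("blue",rect(f,m&(H>97)&(H<130)&(S>60),.042))
print("white px",(m&(S<60)&(V>130)).sum())
E
```

```text
pos [ 0.5836 -0.0664  0.1751] rpy [-180.     0.    85.8] w 0.0851 q7 0.27 t 63.6
shift [ 0.01  0.01 -1.24] turn [-0.    0.   14.99]
blue (array([585.7, -67.9,  63.8,  47.1,  -4.2]), array([254.4, 184.8]))
white px 940
```

move_arm(plan=[[[0,0.05,1,0,0,0,1],[0,0,1,0,0,0,1],[0,0,1,0,0,0,1],[0,0,1,0,0,0,1],[0,0,1,0,0,0,1],[0,0,1,0,0,0,1],[0,0,1,0,0,0,1],[0,0,1,0,0,0,1],[0,0,0,0,0,0,1],[0,0,0,0,0,0,1]]])

```text
clock: 64.65
position: [0.5847, -0.0667, 0.0146]
tool_rot: [-3.141, 0.0, 1.497]
force: [0.4, -0.7, 0.2]
grip_width: 0.0854
finger_force: 0.0
```

move_arm(plan=[[[0,0,0,0,0,0,0.7],[0,0,0,0,0,0,0.6],[0,0,0,0,0,0,0.5],[0,0,0,0,0,0,0.4],[0,0,0,0,0,0,0.2],[0,0,0,0,0,0,0.2],[0,0,0,0,0,0,0.2],[0,0,0,0,0,0,0.2],[0,0,0,0,0,0,0.2],[0,0,0,0,0,0,0.2]]], grip_force=30)

```text
clock: 65.65
position: [0.5854, -0.0665, 0.0154]
tool_rot: [3.14, -0.0, 1.497]
force: [-1.6, 0.1, 9.7]
grip_width: 0.0653
finger_force: 32.3
```

move_arm(plan=[[[0,0,0,0,0,0,1],[0,0,0,0,0,0,1],[0,0,0,0,0,0,1],[0,0,-1,0,0,0,1],[0,0,-1,0,0,0,1],[0,0,-1,0,0,0,1],[0,0,-1,0,0,0,1],[0,0,-1,0,0,0,1],[0,0,-1,0,0,0,1],[0,0,-1,0,0,0,1]]])

```text
clock: 66.65
position: [0.5847, -0.0665, 0.1552]
tool_rot: [-3.142, 0.0, 1.497]
force: [-0.4, -0.1, 0.6]
grip_width: 0.0856
finger_force: 0.0
```

move_arm(plan=[[[0,0,-1,0,0,-1,1],[0,0,0,0,0,-1,1],[0,0,0,0,0,-1,1],[0,0,0,0,0,-1,1],[0,0,0,0,0,-1,1],[0,0,0,0,0,-1,1],[0,0,0,0,0,-1,1],[0,0,0,0,0,-1,1],[0,0,0,0,0,-1,1],[0,0,0,0,0,-1,1]]])

```text
clock: 67.65
position: [0.5847, -0.0665, 0.1743]
tool_rot: [-3.141, -0.0, 2.548]
force: [0.0, -0.7, 0.1]
grip_width: 0.0856
finger_force: 0.0
```

move_arm(plan=[[[0,0,0,0,0,-1,1],[0,0,0,0,0,-1,1],[0,0,0,0,0,-1,1],[0,0,0,0,0,-1,1],[0,0,0,0,0,-1,0.6],[0,0,0,0,0,0,0.6],[0,0,0,0,0,0,0.6],[0,0,0,0,0,0,0.6],[0,0,0,0,0,0,0.6],[0,0,0,0,0,0,0.6]]])

```text
clock: 68.65
position: [0.5848, -0.0664, 0.1743]
tool_rot: [-3.141, -0.0, 3.067]
force: [-0.4, 0.5, 0.5]
grip_width: 0.0683
finger_force: 0.0
```

```bash
python3 - <<'E'
from h import *
plan(.5838,-.0664,.019,175.8)
f=cam("wrist");cv2.imwrite("pics/w20.png",f["bgr"]);h=f["hsv"];H,S,V=[h[...,i].astype(int) for i in range(3)]
m=np.zeros(H.shape,bool);m[100:330,190:310]=1
print("blue",rect(f,m&(H>97)&(H<130)&(S>60),.042))
w=m&(S<60)&(V>130);print("white px",w.sum(),np.argwhere(w)[:5].tolist(), np.argwhere(w)[-5:].tolist())
E
```

```text
pos [ 0.5848 -0.0664  0.1743] rpy [-180.    -0.   175.7] w 0.0683 q7 1.57 t 68.7
shift [ 0.05 -0.    7.76] turn [-0.   -0.   -0.01]
blue (array([586.7, -67.8,  61.6,  47.7,  -4.2]), array([254.2, 184.9]))
white px 178 [[156, 232], [156, 233], [156, 234], [156, 235], [156, 236]] [[211, 232], [211, 276], [212, 276], [213, 233], [213, 276]]
```

move_arm(plan=[[[0,0,1,0,0,0,0.6],[0,0,1,0,0,0,0.6],[0,0,1,0,0,0,0.6],[0,0,1,0,0,0,0.6],[0,0,1,0,0,0,0.6],[0,0,1,0,0,0,0.6],[0,0,1,0,0,0,0.6],[0,0,0.65,0,0,0,0.6],[0,0,0,0,0,0,0.5],[0,0,0,0,0,0,0.4]]])

```text
clock: 69.7
position: [0.585, -0.0665, 0.0217]
tool_rot: [-3.142, 0.0, 3.068]
force: [-0.1, -1.4, -0.4]
grip_width: 0.0598
finger_force: 0.0
```

move_arm(plan=[[[0,0,0,0,0,0,0.3],[0,0,0,0,0,0,0.2],[0,0,0,0,0,0,0.1],[0,0,0,0,0,0,-0.1],[0,0,0,0,0,0,-0.1],[0,0,0,0,0,0,-0.1],[0,0,0,0,0,0,-0.1],[0,0,0,0,0,0,-0.1],[0,0,0,0,0,0,-0.1],[0,0,0,0,0,0,-0.1]]])

```text
clock: 70.7
position: [0.5854, -0.0665, 0.0223]
tool_rot: [3.141, 0.002, 3.068]
force: [-0.3, 0.5, 7.3]
grip_width: 0.0495
finger_force: 30.7
```

move_arm(plan=[[[0,0,0,0,0,0,0.5],[0,0,0,0,0,0,0.5],[0,0,0,0,0,0,0.5],[0,0,-0.5,0,0,0,0.5],[0,0,-1,0,0,0,0.5],[0,0,-1,0,0,0,0.5],[0,0,-1,0,0,0,0.5],[0,0,-1,0,0,0,0.5],[0,0,-1,0,0,0,0.5],[0,0,-1,0,0,0,0.5]]])

```text
clock: 71.7
position: [0.5847, -0.0665, 0.1529]
tool_rot: [3.142, 0.0, 3.068]
force: [0.5, -1.0, -0.1]
grip_width: 0.0638
finger_force: 0.0
```

```bash
python3 - <<'E'
from h import *
plan(.448,-.151,.2,175.8)
f=cam("wrist");cv2.imwrite("pics/w21.png",cv2.resize(f["bgr"],(800,600),interpolation=cv2.INTER_CUBIC))
E
```

```text
pos [ 0.5847 -0.0665  0.1529] rpy [180.    0.  175.8] w 0.0638 q7 1.57 t 71.7
shift [ 6.5  -4.72 -2.36] turn [ 0.    0.   -0.01]
```

View pics/w21.png

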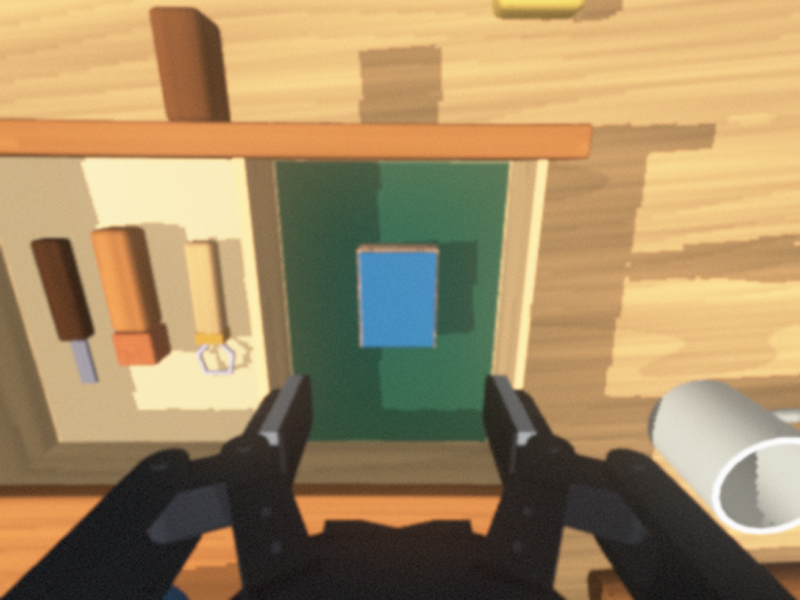

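The pile is flush and square at (398,297), and the tools at left lie apart in their bay. Now to shut the drawer.

move_arm(plan=[[[0,0,-1,0,0,0,0],[0.9,-0.6,-1,0,0,0,0],[1,-0.7,0,0,0,0,0],[1,-0.7,0,0,0,0,0],[1,-0.7,0,0,0,0,0],[1,-0.7,0,0,0,0,0],[1,-0.7,0,0,0,0,0],[0.8,-0.5,0,0,0,0.08,0],[0,0,0,0,0,0,0],[0,0,0,0,0,0,0]]])

```text
clock: 72.75
position: [0.4447, -0.1484, 0.1919]
tool_rot: [3.142, 0.001, 3.059]
force: [-0.0, 0.2, -0.3]
grip_width: 0.0428
finger_force: 0.0
```

```bash
python3 - <<'E'
from h import *
plan(.4435,-.1508,.063,175.5)
f=cam("wrist");h=f["hsv"];H,S,V=[h[...,i].astype(int) for i in range(3)]
m=np.zeros(H.shape,bool);m[90:240,215:300]=1
print("pull",rect(f,m&(S>145)&(V<150),.088))
E
```

```text
pos [ 0.4447 -0.1484  0.1919] rpy [1.800e+02 1.000e-01 1.753e+02] w 0.0428 q7 1.74 t 72.8
shift [ 0.05 -0.13  6.44] turn [ 0.    0.01 -0.04]
pull (array([ 456.7, -147.9,   85.3,   51.5,   85.3]), array([256.2, 208.4]))
```

move_arm(plan=[[[0,-0.1,1,0,0,0,0],[0,0,1,0,0,0,0],[0,0,1,0,0,0,0],[0,0,1,0,0,0,0],[0,0,1,0,0,0,0],[0,0,1,0,0,0,0],[0,0,0.4,0,0,0,0],[0,0,0,0,0,0,-1],[0,0,0,0,0,0,-1],[0,0,0,0,0,0,-1]]], grip_force=60)

```text
clock: 73.8
position: [0.444, -0.1514, 0.0636]
tool_rot: [-3.14, -0.0, 3.059]
force: [0.4, -10.6, -22.4]
grip_width: 0.021
finger_force: 60.7
```

move_arm(plan=[[[0,0,0,0,0,0,-1],[-0.2,0,0,0,0,0,-1],[-0.4,0,0,0,0,0,-1],[-0.6,0,0,0,0,0,-1],[-0.6,0,0,0,0,0,-1],[-0.6,0,0,0,0,0,-1],[-0.6,0,0,0,0,0,-1],[-0.6,0,0,0,0,0,-1],[-0.6,0,0,0,0,0,-1],[-0.6,0,0,0,0,0,-1]]])

```text
clock: 74.8
position: [0.5395, -0.159, 0.0636]
tool_rot: [-3.141, -0.001, 3.059]
force: [-2.4, -5.3, -13.6]
grip_width: 0.0208
finger_force: 61.9
```

move_arm(plan=[[[-0.6,0,0,0,0,0,-1],[-0.6,0,0,0,0,0,-1],[-0.6,0,0,0,0,0,-1],[-0.6,0,0,0,0,0,-1],[-0.6,0,0,0,0,0,-1],[-0.5,0,0,0,0,0,-1],[-0.4,0,0,0,0,0,-1],[-0.2,0,0,0,0,0,-1],[0,0,0,0,0,0,-1],[0,0,0,0,0,0,-1]]])

```text
clock: 75.8
position: [0.6217, -0.1654, 0.0637]
tool_rot: [-3.141, 0.0, 3.059]
force: [0.9, -4.2, -11.6]
grip_width: 0.0208
finger_force: 62.1
```

```bash
python3 - <<'E'
from h import *
plan(.6382,-.1669,.063,175.5);print(np.round(observe()["force"],1))
E
```

```text
pos [ 0.6217 -0.1654  0.0637] rpy [-180.     0.   175.3] w 0.0208 q7 1.74 t 75.8
shift [-0.83 -0.01  0.03] turn [-0.01  0.   -0.04]
[  0.9  -4.2 -11.6]
```

move_arm(plan=[[[-0.2,0,0,0,0,0,-1],[-0.2,0,0,0,0,0,-1],[-0.2,0,0,0,0,0,-1],[-0.1,0,0,0,0,0,-1],[-0.05,0,0,0,0,0,-1],[-0.05,0,0,0,0,0,-1],[-0.05,0,0,0,0,0,-1],[0,0,0,0,0,0,-1],[0,0,0,0,0,0,-1],[0,0,0,0,0,0,-1]]])

```text
clock: 76.8
position: [0.6304, -0.1662, 0.0634]
tool_rot: [3.141, -0.017, 3.058]
force: [-58.4, 6.5, 36.2]
grip_width: 0.0211
finger_force: 69.2
```

move_arm(plan=[[[-0.05,0,0,0,0,0,-1],[-0.05,0,0,0,0,0,-1],[-0.05,0,0,0,0,0,-1],[0,0,0,0,0,0,-1],[0,0,0,0,0,0,-1],[0,0,0,0,0,0,-1],[0,0,0,0,0,0,-1],[0,0,0,0,0,0,-1],[0,0,0,0,0,0,-1],[0,0,0,0,0,0,-1]]])

```text
clock: 77.8
position: [0.632, -0.1663, 0.0629]
tool_rot: [3.14, -0.02, 3.058]
force: [-65.8, 8.1, 39.1]
grip_width: 0.0211
finger_force: 70.4
```

move_arm(plan=[[[0.2,0,0,0,0,0,-1],[0.1,0,0,0,0,0,-1],[0,0,0,0,0,0,0],[0,0,0,0,0,0,0],[0,0,0,0,0,0,0],[0,0,-1,0,0,0,0],[0,0,-1,0,0,0,0],[0,0,-1,0,0,0,0],[0,0,-1,0,0,0,0],[0,0,0,0,0,0,0]]])

```text
clock: 78.8
position: [0.6373, -0.1663, 0.1465]
tool_rot: [-3.141, 0.005, 3.059]
force: [-0.1, -0.2, -0.0]
grip_width: 0.0428
finger_force: 0.0
```

```bash
python3 - <<'E'
from h import *
plan(.6378,-.1671,.1424,175.9)
f=cam("wrist");cv2.imwrite("pics/w22.png",f["bgr"])
a=cv2.imread("pics/w2.png");ha=cv2.cvtColor(a,cv2.COLOR_BGR2HSV)
# row profiles beside the pull (front top / gap / cabinet top): before and now
for im in (ha,f["hsv"]): print(im[170:290:2,330,2].tolist()); print(im[170:250:2,256,2].tolist())
E
```

```text
pos [ 0.6373 -0.1663  0.1465] rpy [-180.     0.3  175.3] w 0.0428 q7 1.73 t 78.8
shift [-0.03 -0.04  0.21] turn [-0.    0.05 -0.1 ]
[174, 172, 171, 168, 164, 169, 171, 167, 170, 174, 170, 163, 160, 167, 165, 160, 160, 158, 157, 119, 95, 93, 96, 95, 92, 94, 95, 93, 89, 92, 90, 91, 95, 93, 94, 95, 96, 121, 182, 204, 209, 209, 206, 201, 197, 158, 96, 94, 137, 193, 211, 181, 86, 47, 52, 48, 49, 43, 47, 48]
[229, 230, 232, 233, 230, 221, 129, 88, 90, 95, 116, 136, 135, 141, 139, 138, 138, 139, 137, 135, 135, 134, 134, 134, 133, 132, 133, 133, 132, 130, 133, 133, 130, 133, 125, 102, 101, 138, 192, 205]
[172, 171, 169, 166, 166, 170, 166, 171, 178, 172, 162, 158, 165, 165, 159, 157, 159, 158, 137, 98, 93, 92, 96, 94, 94, 94, 100, 95, 93, 90, 89, 97, 93, 95, 96, 93, 110, 167, 204, 207, 207, 206, 201, 197, 162, 102, 111, 174, 211, 213, 207, 181, 93, 49, 50, 53, 51, 47, 52, 46]
[230, 230, 231, 231, 229, 223, 147, 89, 87, 94, 114, 132, 136, 137, 138, 136, 137, 139, 135, 137, 135, 133, 134, 133, 132, 129, 133, 129, 130, 129, 132, 132, 127, 123, 117, 100, 111, 160, 199, 205]
```

```bash
python3 -c "
from workcell import job_done; print(job_done())"
```

```text
the job is handed in; nothing more can be done
None
```

I handed the job in at about 79 s; the knife, loop tool and stamp lie in the right-hand bay, the blue and white tiles (the only two out) are in a square pile in the left-hand bay, and the drawer is shut, its gap to the cabinet no wider than at the start in the final wrist image.

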